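# Tip mixing balls into the clamped tin

## Task

Carry the small spouted metal cup with its three steel mixing balls over the grey walled cradle and tip all three into the open tin clamped down inside it, from close above and without knocking the cup or the gripper against the cradle. Then stand the empty cup upright on the black rubber mat it came from and let go. Leave the other things on the bench where they are.

Things in the scene. Friction and masses are not known exactly. Their poses are not given: they have to be found in the camera images.
- cup_mid (a point): Centre of the pouring cup: open-topped, bare aluminium, about 130 g, flat upright side walls 58 mm apart over their outsides, 50 mm tall. This point is midway between the side walls, 25 mm above the underside, 25 mm below the top. x points to the spout, y across the flat sides (grip across y), z up. It starts on the mat, spout pointing away from the robot within about 45 degrees.
- cup_lip (a point): Middle of the cup's spout lip: 57 mm along x and 25 mm along z from cup_mid, same axes. The spout wall slopes out at 55 degrees from level, from the foot (22 mm along x from the middle) to this lip; it lies level when the cup is tilted 55 degrees nose down, and the balls roll out beyond that.
- cup: The same cup; origin at the centre of its underside (25 mm below cup_mid), same axes. Foot 44 mm along x by 58 mm along y; upright back wall at x = -22 mm; walls and floor 3 mm thick.
- ball0: Steel mixing ball, 16 mm diameter, 17 g, origin at its centre; one of three alike that lie loose on the cup's floor.
- ball1: Steel mixing ball, 16 mm diameter, 17 g, origin at its centre; one of three alike that lie loose on the cup's floor.
- ball2: Steel mixing ball, 16 mm diameter, 17 g, origin at its centre; one of three alike that lie loose on the cup's floor.
- cradle: Fixed clamp cradle of grey-painted steel: a square tray 150 mm by 150 mm outside, its four walls 8 mm thick, top edges 120 mm above the bench. Origin at the centre of its underside, x and y along its sides, z up. The tin is clamped fast in its middle, with a gap of about 18 mm between tin and walls (wider in the corners) in which balls would be lost.
- tin_mouth (a point): Centre of the open tin's mouth, in the middle of the cradle, 87 mm above the bench, so 33 mm below the top of the cradle walls. Bare steel tin, 75 mm tall, 96 mm diameter outside, inside radius 45 mm, inner floor 15 mm above the bench. z up.
- mat: Fixed black rubber mat, 150 mm along its x, 130 mm along its y, 3 mm thick; origin at the centre of its underside, z up. The mat and the cradle stand either side of the middle, either way round.
- closed_tin: Bystander: closed paint tin with a label, 90 mm diameter, 105 mm tall, origin under its centre.
- spare_tin: Bystander: empty open tin, 96 mm diameter, 80 mm tall, standing on the bare bench, not the one to fill; origin under its centre.
- tin_lid: Bystander: flat steel lid, 80 mm diameter, 6 mm thick, lying between the mat and the cradle; origin under its centre.
- opener: Bystander: tin opener like a screwdriver, 160 mm long, lying between the mat and the cradle.
- brush: Bystander: paint brush, 200 mm long, lying to the robot's left.
- spatula: Bystander: spatula, 260 mm long, lying to the robot's right.
- jar: Bystander: white jar, 56 mm diameter, 90 mm tall, beyond the middle; origin under its centre.
There are look-alikes about, which are no part of the job. Leave any green look-alike of the cup alone. Several things look just like the mat: the one meant starts farthest from the robot's base.

How it is judged (in metres and radians):
On the way, in this order (a step that is already met when the one before it is completed fails the run):
1. the cup is held over the cradle, above its walls, with the three balls still in it (height (world z) of cup_mid above 0.13 m and horizontal distance between cup_mid and tin_mouth below 0.13 m and distance between each of ball0, ball1, ball2 and cup_mid below 0.055 m), for 0.1 s.
2. all three balls are in the clamped tin (horizontal distance between each of ball0, ball1, ball2 and tin_mouth below 0.046 m and z of each of ball0, ball1, ball2 in the frame of tin_mouth below -0.02 m), for 0.2 s.
At the end, for the whole second after the job is handed in: All three balls lie inside the tin in the cradle (within 46 mm of its axis and more than 20 mm below its rim); the cup stands upright (within 7 degrees) and still on the rubber mat, its centre over the mat (all of step 2 and x of cup_mid in the frame of mat between -0.075 and 0.075 m and y of cup_mid in the frame of mat between -0.065 and 0.065 m and height (world z) of cup_mid below 0.036 m and angle between cup_mid's own z axis and vertical below 0.12 rad and linear speed of cup below 0.03 m/s); the robot touches nothing.
It fails at once if the cup or the robot knocks against the cradle (over 5 N) (contact force between any of cup, the fingers, the arm and cradle above 5 N).
It fails at once if a ball is dropped from a height (faster than 2 m/s, a fall of about 200 mm) (linear speed of any of ball0, ball1, ball2 above 2 m/s).
It fails at once if another thing on the bench is moved more than 30 mm (distance of any of closed_tin, spare_tin, tin_lid, opener, brush, spatula, jar from where it was at the start of the episode above 0.03 m).
It also fails if it takes over 48 s, if anything falls off the work surface, if the arm or the gripper's body presses on something with over 40 N, if the wrist force passes 120 N, or if a joint passes its speed limit or range.

## Robot

A 6-joint arm with a two-finger parallel gripper is mounted at the origin on the work surface. World frame = base frame: x ahead of the robot, y to its left, z up, the work surface at z = 0. Lengths are in mm, angles in rad, forces in N, time in s.
With the tool pointing down it reaches from about 225 to 725 mm from the base axis. Payload 3.1 kg.
Tool frame: the origin (TCP) lies on the centre line of the jaws, within the pads' length; the fingertips stand tip_extent ahead of it and the grasp point (between the pads) lies 6 mm ahead of it (tip_extent is the distance from the TCP to the fingertips, in mm); y points along the fingers, z is the direction in which the jaws open and shut, and the axes are right-handed (so a half turn about y gives the same grasp; the last joint's range is limited). The gripper opens to 85 mm and grips with 20 to 120 N. Pads are 22 mm wide; open, the fingers measure 114 mm over their backs; the gripper's body (76 mm by 85 mm) begins 54 mm behind the grasp point. The pads swing forward as they close: fully open they stand 13 mm farther back than shut.
Start: joints at [1.127, 0.048, 0.099, 1.622, 0, 1.443], TCP at [163.06, 499.028, 256.312] pointing down, gripper open.
Joint ranges: [-2.91, 2.91], [-0.99, 1.94], [-1.21, 1.42], [-2.12, 2.29], [-1.49, 1.47], [-3.14, 3.14]. Speed limits (rad/s): [2.79, 2.79, 3.14, 3.14, 3.14, 3.14].

## Interface

Orientations are given as a unit quaternion [w, x, y, z].
In Python, from workcell import * gives the robot as it stands. The module is installed in compiled form; this text tells all that it offers.
- The arm moves only by the shell command python3 -m pendant 'ROWS' [FORCE]. ROWS is JSON, a list of rows, each a list of 3 entries, a list of its own where there are three numbers: the gripper command: -1 is shut, 1 is fully open, values between are in proportion, then the shift along the tool's x, y, z normalised to -1 to 1, where 1 is 0.03 m, then the turn, a rotation vector about the tool's x, y, z normalised to -1 to 1, where 1 is 0.1 rad. A call has 1 to 20 rows; each row shifts and turns the pose as measured when the row begins, along the tool's axes as they then stand; what a row does not reach is not made up. A row lasts 1/12 s, in which the tool goes at most 41.7 mm and 7.16 degrees, less where a joint would pass 70% of its speed; a pose out of reach is approached as far as the arm can. A call with a number of a shift or a turn outside -1 to 1 is refused whole. A call with a gripper value outside its range is refused whole. The fingers move at their own pace and stop on an object; FORCE is the grip in N (left out, the last holds). Time passes only in rows, so rows that do not move let the fingers close. It gives the time, the measured TCP pose, the force and the opening at its end, in the units of the state.
- read_state(): the state, without advancing time (a new reading comes with each control period).
- capture(name): name is "side" or "top"; returns a dict with "img" (420x560x3 uint8, red, green, blue), "vertical_fov" (degrees; the focal length in pixels is half the picture's height over the tangent of half this angle, whatever the lens; pixels are square), "cx", "cy" (the principal point, pixels), "position" and "rotation" of the camera in the world. Camera axes: x right, y up, looking along -z (the intrinsics and any distortion apply to the point x, -y, -z); pixel columns grow to the right and rows downward; lengths in mm; the calibration is good to about 2 mm. A picture is of the moment at which its call begins. There is no depth.
- close_job(): hands the job in, once; it reports no verdict.
Trained networks look in a picture, given as the dict that the camera call returned (one of the last four; its "shot" number tells which), for a name from the list of things; names that differ only in an ending like _2 or _b are one class to them, and where a whole thing is asked for, a point or a joint stands for the part that bears it (a point fixed in the world has none). Each returns a list of dicts, best first, with "score" (0 to 1); they miss things now and then, are a little off and sometimes report something else, mostly with a low value. They report only what shows in the picture. A call takes as long as a camera call. They do not tell look-alikes from the thing itself.
- cut_out(name, picture): "pixels" (420x560 bool, what is visible of it) and "bbox" ([left, top, right, bottom] in pixels, round what is visible of it).
- tip_of(name, picture): "at" ([column, row] in pixels: a listed point, or the origin of a listed thing).
The state is a dict: "clock": time; "q": joint angles; "joint_vel": joint speeds; "joint_efforts": joint torques, N m; "position": TCP position; "eef_rot": TCP orientation; "contact_force": force on the tool from outside, world axes, zero at the start; "ft_torque": the same for the moment, N m; "width": finger opening in mm.
Only numpy, scipy, OpenCV 4.12 (cv2) and the standard library are available. Lean on these libraries where they do the work, as an engineer would, in place of code of your own. Each camera call takes 0.05 s, during which the arm holds its last target.

## Working session

There is one attempt and no reset: what is moved stays moved. The work goes in short steps, Python scripts to look and compute and a shell command to move; the robot and the scene stay as the last step left them, time stands still between calls to the robot, and variables do not carry over. Pictures are saved under pics/ and viewed, and the job is handed in when it is done.

```bash
mkdir -p pics; ls; python3 - <<'E'
from workcell import *
import cv2
s=read_state()
for k,v in s.items(): print(k,v)
for n in("side","top"):
    c=capture(n); cv2.imwrite(f"pics/{n}0.png",c["img"][:,:,::-1])
    print({k:v for k,v in c.items() if k!="img"})
    for t in ["cup","cup_mid","cup_lip","cradle","tin_mouth","mat"]:
        print(t,[(round(d["score"],2),[round(float(x)) for x in d["at"]]) for d in tip_of(t,c)])
        if t in("cup","mat","cradle"):print("  ",[(round(d["score"],2),d["bbox"]) for d in cut_out(t,c)])
E
```

```text
pics
clock 0.0
q [ 1.12719609e+00  4.87205500e-02  9.75855455e-02  1.62196365e+00
 -1.16130038e-05  1.44302877e+00]
joint_vel [-0.00050926  0.00227298  0.00058442  0.00064742  0.00153964  0.00101133]
joint_efforts [ 5.33638995e-04 -3.38783205e+01  3.20014215e+01  2.01531668e-02
 -1.82332096e-04  6.48893675e-06]
position [162.83362136 498.53900899 255.12660784]
eef_rot [-0.6975257   0.69909003 -0.11142557  0.11097466]
contact_force [-0.68381515  0.14863991 -0.27985833]
ft_torque [ 0.01069931 -0.0217974   0.01205834]
width 85.26625749310715
{'vertical_fov': 50.388665375936796, 'cx': 277.2572723720273, 'cy': 214.4815121061435, 'position': array([ -79.11256503, -806.12223308,  793.79671568]), 'rotation': array([ 0.83779459,  0.44490036, -0.13802279, -0.28480449]), 'shot': 1}
cup [(0.96, [238, 238]), (0.87, [224, 204]), (0.72, [180, 222])]
   [(0.89, [168.2, 199.8, 194.5, 226.0]), (0.59, [224.8, 209.8, 256.3, 242.7])]
cup_mid [(0.87, [226, 199]), (0.68, [238, 228]), (0.6, [179, 214])]
cup_lip [(0.91, [244, 210]), (0.84, [196, 206]), (0.76, [239, 182]), (0.41, [334, 264])]
cradle [(0.67, [
[... 409 characters left out ...]
6424822]), 'rotation': array([ 0.70916034,  0.05176749, -0.03457746, -0.70229348]), 'shot': 2}
cup [(0.85, [169, 295]), (0.82, [238, 256]), (0.65, [170, 227])]
   [(0.98, [156.9, 203.4, 187.4, 235.2]), (0.82, [217.8, 230.1, 249.8, 265.4]), (0.56, [149.8, 273.8, 185.3, 310.6])]
cup_mid [(0.85, [172, 230]), (0.63, [166, 298]), (0.56, [236, 254]), (0.24, [173, 205])]
cup_lip [(0.91, [172, 202]), (0.84, [177, 278]), (0.65, [222, 232]), (0.39, [284, 250])]
cradle [(0.87, [376, 233])]
   [(0.74, [345.0, 194.6, 420.8, 267.0])]
tin_mouth [(0.92, [384, 230])]
mat [(0.85, [178, 226]), (0.61, [345, 133]), (0.6, [351, 320])]
   [(0.76, [329.5, 289.8, 379.0, 348.4]), (0.59, [149.6, 196.3, 202.0, 254.7])]
```

View pics/side0.png

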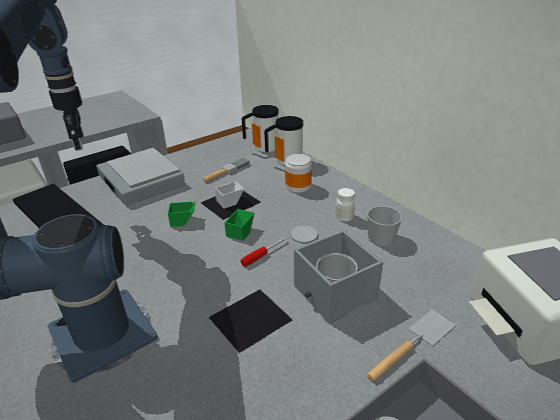

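View pics/top0.png

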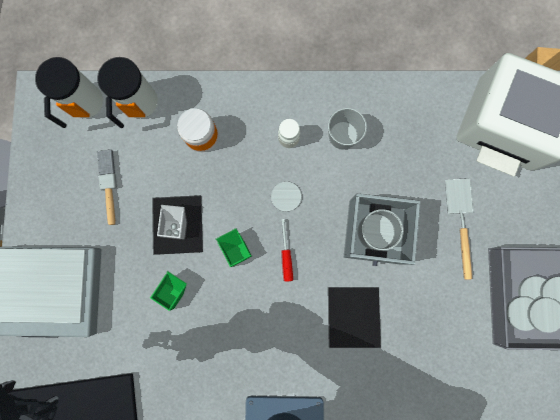

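The aluminium cup stands on the far-left black mat (top view, about 172,222; side view 229,195). Green look-alikes are at top (234,248) and (169,291). The cradle is at top (383,230). Next I compute positions.

```bash
cat > h.py <<'E'
from workcell import *
import numpy as np, cv2
from scipy.spatial.transform import Rotation as R
def rot(q): return R.from_quat([q[1],q[2],q[3],q[0]])
def f(c): return c["img"].shape[0]/2/np.tan(np.radians(c["vertical_fov"]/2))
def ray(c,p):
    d=np.array([(p[0]-c["cx"])/f(c),-(p[1]-c["cy"])/f(c),-1.]); return rot(c["rotation"]).apply(d)
def onz(c,p,z):
    d=ray(c,p); o=c["position"]; return o+d*(z-o[2])/d[2]
def tri(c1,p1,c2,p2):
    a,b=ray(c1,p1),ray(c2,p2); M=np.stack([a,-b],1); t=np.linalg.lstsq(M,c2["position"]-c1["position"],rcond=None)[0]
    x,y=c1["position"]+a*t[0],c2["position"]+b*t[1]; return (x+y)/2,np.linalg.norm(x-y)
def proj(c,P):
    v=rot(c["rotation"]).inv().apply(np.atleast_2d(P)-c["position"]); return np.stack([c["cx"]+f(c)*v[:,0]/-v[:,2],c["cy"]-f(c)*v[:,1]/-v[:,2]],1)
def crop(c,name,box,k):
    x0,y0,x1,y1=box; cv2.imwrite(f"pics/{name}.png",cv2.resize(c["img"][y0:y1,x0:x1,::-1],None,fx=k,fy=k,interpolation=cv2.INTER_CUBIC))
E
python3 - <<'E'
from h import *
np.set_printoptions(precision=1,suppress=True)
c=capture("top"); s=capture("side")
print("mid",onz(c,(172,230),28),onz(s,(226,199),28),tri(c,(172,230),s,(226,199)))
print("lip",onz(c,(172,202),53),onz(s,(239,182),53),tri(c,(172,202),s,(239,182)))
print("tin",onz(c,(384,230),87),onz(s,(337,264),87),tri(c,(384,230),s,(337,264)))
print("mat",onz(c,(178,226),3),onz(s,(226,204),3), "near", onz(c,(355,318),3))
print("hdl",[onz(c,p,0) for p in [(234,248),(169,291),(286,196),(288,250),(198,132)]])
crop(c,"t1",(140,180,220,270),8); crop(s,"s1",(190,165,270,225),8); crop(c,"t2",(335,180,435,280),6); crop(s,"s2",(280,220,395,330),5)
E
```

```text
mid [506.6 291.8  28. ] [500.9 269.2  28. ] (array([510.7, 294.3,  11.6]), np.float64(6.7939150859302595))
lip [575.5 288.1  53. ] [570.3 296.5  53. ] (array([571.3, 289.6,  56. ]), np.float64(8.806505032997116))
tin [ 507.  -235.2   87. ] [ 512.1 -230.8   87. ] (array([ 507.2, -234.6,   92. ]), np.float64(1.4866619337240397))
mat [519. 283.   3.] [503.9 278.2   3. ] near [ 289.7 -176.5    3. ]
hdl [array([463.2, 134.9,   0. ]), array([350.8, 300.6,   0. ]), array([601.1,   0.7,   0. ]), array([459.5,  -5.7,   0. ]), array([773.8, 239.2,   0. ])]
```

View pics/t1.png

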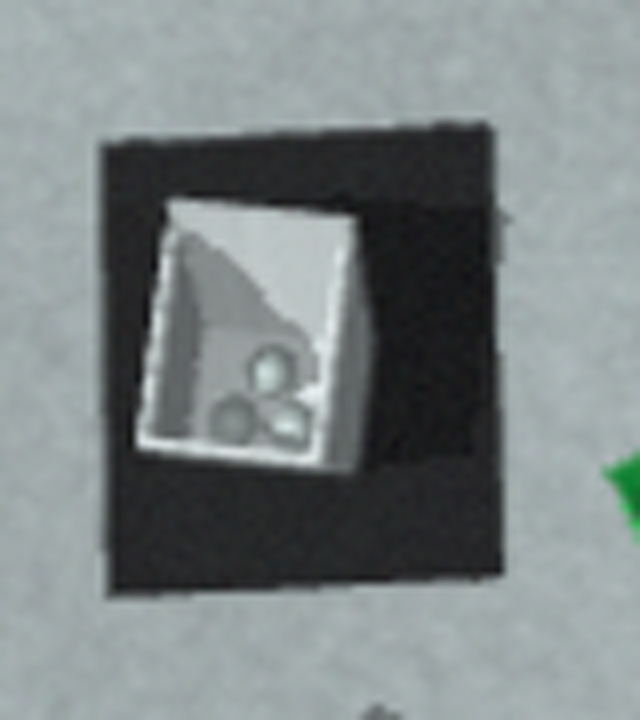

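View pics/s1.png

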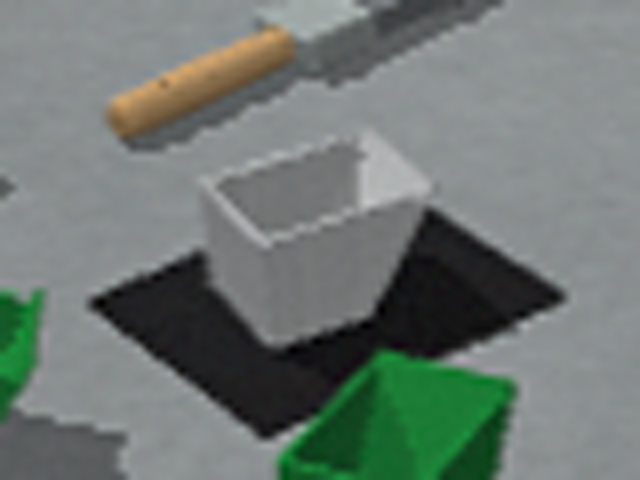

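View pics/t2.png

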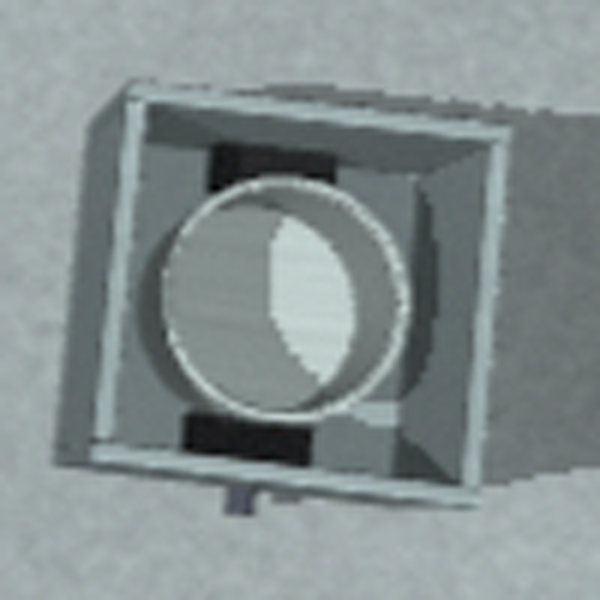

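View pics/s2.png

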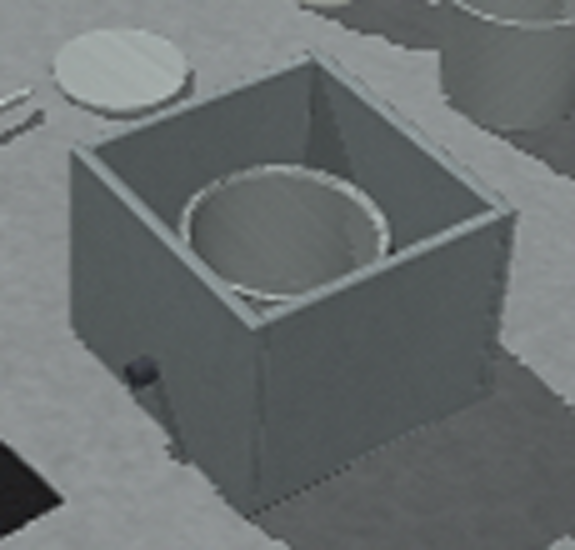

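```bash
python3 - <<'E'
from h import *
from scipy.optimize import least_squares
np.set_printoptions(precision=1,suppress=True)
c=capture("top"); s=capture("side")
def fit(top,side,x0):
    def res(p,which="both"):
        r=R.from_euler("z",p[2]); o=np.array([p[0],p[1],0])
        e=[]
        if which!="side":
            e.append((proj(c,r.apply(top[0])+o)-top[1]).ravel()*1)
        if which!="top" and side is not None: e.append((proj(s,r.apply(side[0])+o)-side[1]).ravel())
        return np.concatenate(e)
    for w in ("both","top","side"):
        if side is None and w!="top": continue
        q=least_squares(res,x0,args=(w,),x_scale=[100,100,1]).x; print(w,q[:2],np.degrees(q[2]),"rms",np.sqrt(np.mean(res(q,w)**2)))
A=np.array
rim=A([[57,29,53],[57,-29,53],[-22,29,53],[-22,-29,53]])
print("cup");fit((A([*rim,[-22,-29,3]]),A([[161.3,205],[184.4,206.9],[157.3,235.6],[180.9,238.1],[184.4,238.7]])),
 (A([*rim,[-22,-29,3],[22,-29,3],[-22,29,3]]),A([[235.6,181.5],[244.1,188.5],[215.6,188.1],[223.75,195.6],[224,208.2],[236.9,204.4],[216.5,200]])),[510,285,0])
cr=A([[75,75,120],[75,-75,120],[-75,-75,120],[-75,75,120]])
print("cradle");fit((cr,A([[356.7,194.7],[420.3,201.7],[415,264.2],[350.3,256.7]])),(cr,A([[342.4,231.6],[383,262.6],[331.6,285.6],[295,250]])),[507,-234,0])
print("tin");print(tri(c,(382.7,229.7),s,(337.4,266.6)),onz(c,(382.7,229.7),87),onz(s,(337.4,266.6),87))
m=A([[75,65,3],[75,-65,3],[-75,-65,3],[-75,65,3]])
print("mat");fit((m,A([[152.5,198.1],[201.5,195.6],[202.9,251.9],[153.5,254.6]])),None,[510,285,0])
st=read_state();r=rot(st["eef_rot"]); print(r.as_matrix(),st["position"], st["clock"])
E
```

```text
cup
both [509.9 289. ] -4.479088002091118 rms 0.728677325625487
top [509.3 290.6] -4.852807657304332 rms 0.3208242639408984
side [509.2 284.6] -3.8112356846742155 rms 0.5774931442639484
cradle
both [ 506.9 -234. ] -5.955078423658857 rms 1.2704256469735775
top [ 506.7 -231.5] -6.203405502044471 rms 0.6250100671084116
side [ 505.4 -238. ] -5.638766834389325 rms 1.1497615277489939
tin
(array([ 509.1, -234. ,   82.3]), np.float64(2.5535168805752972)) [ 507.7 -232.1   87. ] [ 506.4 -238.3   87. ]
mat
top [522.1 284.2] 3.4822472473181905 rms 0.22280317079629017
[[ 1.  -0.   0.3]
 [-0.3 -0.   1. ]
 [-0.  -1.  -0. ]] [163.1 499.  256.3] 1.2
```

```bash
cat >> h.py <<'E'
def delta(pos,ang,tilt=0,st=None):
    """target TCP pose: tool x heading ang (deg, world) and tilt (deg) turned about tool z (positive nose: cup lean); prints shift in tool axes and rotvec"""
    st=st or read_state(); r=rot(st["eef_rot"])
    a=np.radians(ang); X=np.array([np.cos(a),np.sin(a),0]); Y=np.array([0,0,-1.]); Z=np.cross(X,Y)
    T=R.from_matrix(np.stack([X,Y,Z],1))*R.from_euler("z",tilt,degrees=True)
    d=np.array(pos)-st["position"]
    np.set_printoptions(precision=3,suppress=True)
    print("clock",round(st["clock"],2),"pos",st["position"],"q",st["q"],"w",st["width"],"F",st["contact_force"])
    print("shift(tool, units of 30mm)",r.inv().apply(d)/30,"turn(0.1rad)",(r.inv()*T).as_rotvec()/.1)
E
python3 - <<'E'
import workcell; print([n for n in dir(workcell) if n[0]!='_'])
from h import *
delta([509.5,289,200],-18)
delta([509.5,289,200],175.5)
print(rot(read_state()["eef_rot"]).as_matrix())
try: print(tip_extent)
except Exception as e: print(e)
E
```

```text
['PlanningError', 'capture', 'close_job', 'cut_out', 'read_state', 'tip_extent', 'tip_of']
clock 1.2 pos [163.066 499.02  256.309] q [1.127 0.048 0.099 1.622 0.    1.443] w 85.5663895682505 F [-0.314 -0.559  0.421]
shift(tool, units of 30mm) [13.151  1.877 -3.068] turn(0.1rad) [ 0.    -0.017 -0.   ]
clock 1.2 pos [163.066 499.02  256.309] q [1.127 0.048 0.099 1.622 0.    1.443] w 85.5663895682505 F [-0.314 -0.559  0.421]
shift(tool, units of 30mm) [13.151  1.877 -3.068] turn(0.1rad) [ 0.    29.043  0.   ]
[[ 0.951 -0.     0.311]
 [-0.311 -0.     0.951]
 [-0.    -1.    -0.   ]]
25.0
```

```bash
python3 -m pendant '[[1,[0.94,0.13,-0.22],[0,0,0]],[1,[0.94,0.13,-0.22],[0,0,0]],[1,[0.94,0.13,-0.22],[0,0,0]],[1,[0.94,0.13,-0.22],[0,0,0]],[1,[0.94,0.13,-0.22],[0,0,0]],[1,[0.94,0.13,-0.22],[0,0,0]],[1,[0.94,0.13,-0.22],[0,0,0]],[1,[0.94,0.13,-0.22],[0,0,0]],[1,[0.94,0.13,-0.22],[0,0,0]],[1,[0.94,0.13,-0.22],[0,0,0]],[1,[0.94,0.13,-0.22],[0,0,0]],[1,[0.94,0.13,-0.22],[0,0,0]],[1,[0.94,0.13,-0.22],[0,0,0]],[1,[0.94,0.13,-0.22],[0,0,0]]]'
python3 -m pendant '[[1,[0,0,0],[0,-1,0]],[1,[0,0,0],[0,-1,0]],[1,[0,0,0],[0,-1,0]],[1,[0,0,0],[0,-1,0]],[1,[0,0,0],[0,-1,0]],[1,[0,0,0],[0,-1,0]],[1,[0,0,0],[0,-1,0]],[1,[0,0,0],[0,-1,0]],[1,[0,0,0],[0,-1,0]],[1,[0,0,0],[0,-1,0]],[1,[0,0,0],[0,-1,0]],[1,[0,0,0],[0,-1,0]],[1,[0,0,0],[0,-1,0]],[1,[0,0,0],[0,-1,0]],[1,[0,0,0],[0,-1,0]],[1,[0,0,0],[0,-1,0]],[1,[0,0,0],[0,-1,0]],[1,[0,0,0],[0,-1,0]]]'
python3 -c "
from h import *
delta([509.5,289,200],175.5)"
```

```text
clock: 2.37
position: [521.5, 285.5, 200.4]
eef_rot: [0.702, -0.696, 0.107, -0.107]
contact_force: [-0.2, -0.3, 0.6]
width: 85.6
clock: 3.87
position: [528.3, 278.4, 194.7]
eef_rot: [0.501, -0.498, -0.501, 0.501]
contact_force: [0.1, -0.3, 0.3]
width: 85.6
clock 3.87 pos [528.257 278.354 194.723] q [ 0.371  0.233  0.181  1.521  0.004 -1.203] w 85.58218921091475 F [ 0.112 -0.348  0.296]
shift(tool, units of 30mm) [ 0.357 -0.173  0.624] turn(0.1rad) [ -0.002 -14.888   0.043]
```

```bash
python3 -m pendant '[[1,[0,0,0],[0,-1,0]],[1,[0,0,0],[0,-1,0]],[1,[0,0,0],[0,-1,0]],[1,[0,0,0],[0,-1,0]],[1,[0,0,0],[0,-1,0]],[1,[0,0,0],[0,-1,0]],[1,[0,0,0],[0,-1,0]],[1,[0,0,0],[0,-1,0]],[1,[0,0,0],[0,-1,0]],[1,[0,0,0],[0,-1,0]],[1,[0,0,0],[0,-1,0]],[1,[0,0,0],[0,-1,0]],[1,[0,0,0],[0,-1,0]],[1,[0,0,0],[0,-0.8,0]],[1,[0,0,0],[0,0,0]]]'
python3 -c "
from h import *
delta([509.5,289,100],175.5)"
```

```text
clock: 5.12
position: [528.1, 278.3, 193.1]
eef_rot: [-0.042, 0.038, 0.706, -0.705]
contact_force: [-0.0, -0.3, -0.2]
width: 85.2
clock 5.12 pos [528.13  278.313 193.126] q [ 0.371  0.235  0.181  1.521  0.004 -2.657] w 85.16451643140506 F [-0.01  -0.328 -0.193]
shift(tool, units of 30mm) [ 0.64   3.108 -0.28 ] turn(0.1rad) [ 0.012 -0.347  0.054]
```

```bash
python3 -m pendant '[[1,[0.3,0.6,-0.14],[0,-0.3,0]],[1,[0.3,0.7,-0.14],[0,0,0]],[1,[0,0.8,0],[0,0,0]],[1,[0,0.7,0],[0,0,0]],[1,[0,0.2,0],[0,0,0]],[1,[0,0,0],[0,0,0]]]'
python3 - <<'E'
from h import *
delta([509.5,289,40],175.5)
c=capture("top"); s=capture("side"); crop(c,"t3",(130,180,230,270),6); crop(s,"s3",(170,130,290,230),6)
E
```

```text
clock: 5.62
position: [512.3, 289.8, 102.8]
eef_rot: [-0.033, 0.034, 0.708, -0.705]
contact_force: [-0.3, -0.2, 0.4]
width: 85.3
clock 5.62 pos [512.26  289.786 102.821] q [ 0.399  0.229 -0.006  1.333  0.003 -2.648] w 85.31904635065514 F [-0.288 -0.221  0.403]
shift(tool, units of 30mm) [0.09  2.094 0.044] turn(0.1rad) [ 0.042 -0.162 -0.007]
```

View pics/t3.png

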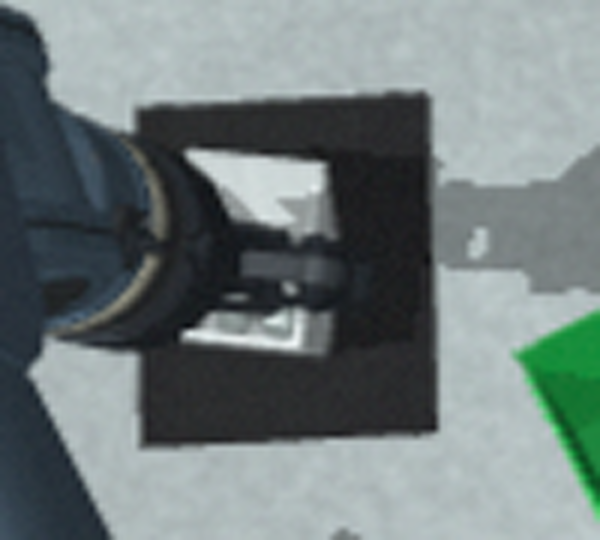

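View pics/s3.png

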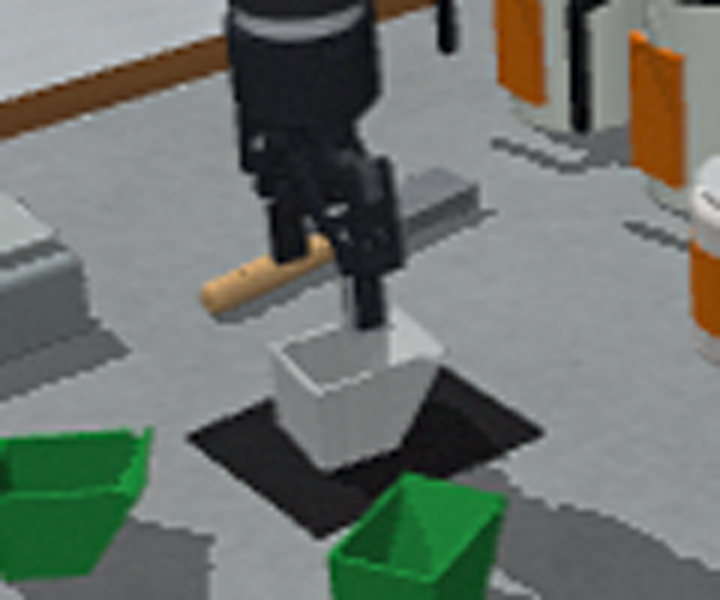

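Both views show the open jaws straddling the cup, with the fingers above the flat sides. I'll descend in steps and watch the force.

```bash
python3 -m pendant '[[1,[0.08,0.5,0.04],[0,-0.16,0]],[1,[0,0.5,0],[0,0,0]],[1,[0,0.2,0],[0,0,0]],[1,[0,0,0],[0,0,0]]]'
python3 - <<'E'
from h import *
delta([509.5,288,40],175.5)
s=capture("side"); crop(s,"s4",(170,130,290,230),6)
E
```

```text
clock: 6.05
position: [516.5, 291.2, 76.0]
eef_rot: [-0.023, 0.034, 0.71, -0.703]
contact_force: [-0.2, -0.4, 0.3]
width: 85.2
clock 6.05 pos [516.521 291.213  76.019] q [ 0.399  0.239 -0.049  1.264  0.003 -2.663] w 85.2350193193468 F [-0.172 -0.404  0.28 ]
shift(tool, units of 30mm) [0.243 1.196 0.14 ] turn(0.1rad) [ 0.117 -0.019 -0.152]
```

View pics/s4.png

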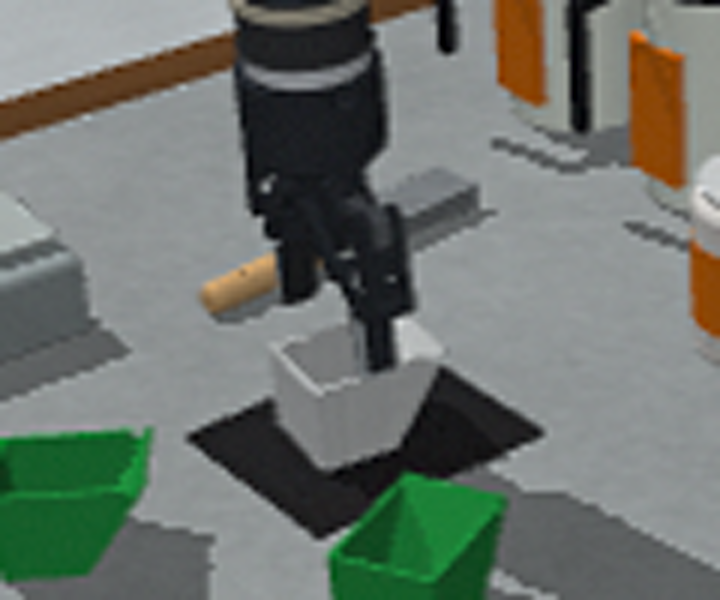

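```bash
python3 -m pendant '[[1,[0.26,0.5,0.13],[0.1,0,-0.15]],[1,[0.05,0.4,0],[0,0,0]],[1,[0,0.1,0],[0,0,0]],[1,[0,0,0],[0,0,0]]]'
python3 - <<'E'
from h import *
delta([508.5,288,40],175.5)
s=capture("side"); crop(s,"s5",(170,130,290,230),6)
E
```

```text
clock: 6.43
position: [509.7, 289.2, 48.3]
eef_rot: [-0.026, 0.031, 0.708, -0.705]
contact_force: [0.4, 0.4, -0.4]
width: 85.6
clock 6.43 pos [509.67  289.19   48.314] q [ 0.401  0.252 -0.09   1.221  0.001 -2.659] w 85.62409165567944 F [ 0.394  0.391 -0.389]
shift(tool, units of 30mm) [0.037 0.277 0.044] turn(0.1rad) [ 0.044 -0.026 -0.06 ]
```

View pics/s5.png

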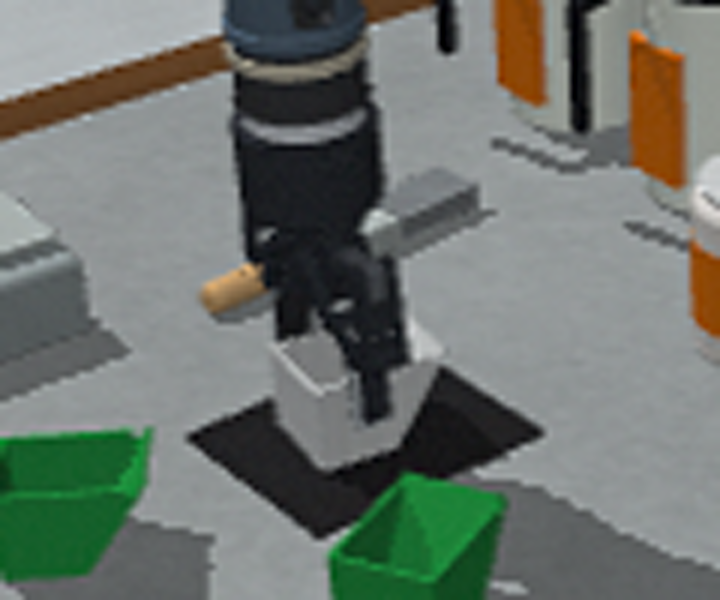

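```bash
python3 -m pendant '[[1,[0.04,0.2,0.04],[0.04,0,-0.06]],[1,[0,0,0],[0,0,0]],[-1,[0,0,0],[0,0,0]],[-1,[0,0,0],[0,0,0]],[-1,[0,0,0],[0,0,0]],[-1,[0,0,0],[0,0,0]],[-1,[0,0,0],[0,0,0]],[-1,[0,0,0],[0,0,0]]]' 60
python3 -c "
from h import *
delta([508.5,288,40],175.5)"
```

```text
clock: 7.15
position: [508.9, 288.6, 42.8]
eef_rot: [-0.028, 0.029, 0.707, -0.706]
contact_force: [-0.3, -0.1, 0.7]
width: 57.2
clock 7.15 pos [508.902 288.614  42.819] q [ 0.401  0.26  -0.092  1.218  0.001 -2.66 ] w 57.23211364242875 F [-0.311 -0.141  0.681]
shift(tool, units of 30mm) [0.012 0.094 0.022] turn(0.1rad) [ 0.013 -0.024 -0.006]
```

```bash
python3 -m pendant '[[-1,[0,-0.3,0],[0,0,0]],[-1,[0,-0.6,0],[0,0,0]],[-1,[0,-0.8,0],[0,0,0]],[-1,[0,-0.8,0],[0,0,0]],[-1,[0,-0.8,0],[0,0,0]],[-1,[0,-0.8,0],[0,0,0]],[-1,[0,-0.6,0],[0,0,0]],[-1,[0,-0.3,0],[0,0,0]],[-1,[0,0,0],[0,0,0]]]'
python3 - <<'E'
from h import *
s=capture("side"); crop(s,"s6",(160,90,280,200),5); c=capture("top"); crop(c,"t6",(100,160,240,270),5)
delta([508.5,288,190],175.5)
E
```

```text
clock: 7.9
position: [504.6, 285.9, 196.9]
eef_rot: [0.033, -0.025, -0.704, 0.709]
contact_force: [0.2, -0.4, -1.7]
width: 57.2
clock 8.0 pos [503.746 285.528 194.299] q [ 0.4    0.2    0.143  1.529 -0.001 -2.66 ] w 57.17511655296686 F [ 0.138 -0.076 -2.422]
shift(tool, units of 30mm) [-0.153  0.14  -0.096] turn(0.1rad) [-0.08  -0.03   0.138]
```

View pics/s6.png

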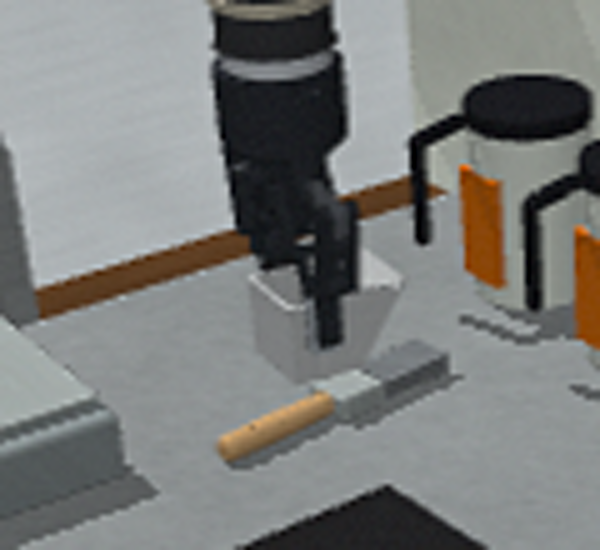

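View pics/t6.png

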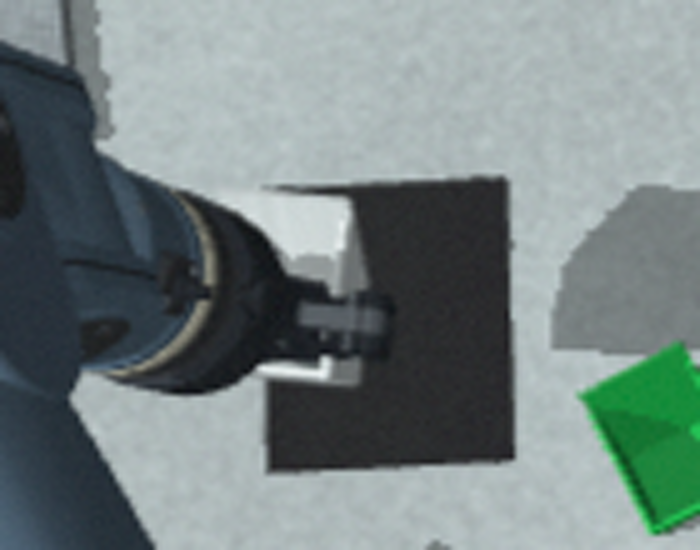

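The cup is held (57.2 mm opening, 2 N of weight). The spout faces away; I'll turn it to face the robot and then carry it across.

```bash
python3 -m pendant '[[-1,[0,-0.1,0],[0,0.5,0]],[-1,[0,-0.1,0],[0,0.9,0]],[-1,[0,-0.1,0],[0,1,0]],[-1,[0,-0.1,0],[0,1,0]],[-1,[0,-0.1,0],[0,1,0]],[-1,[0,-0.1,0],[0,1,0]],[-1,[0,0,0],[0,1,0]],[-1,[0,0,0],[0,1,0]],[-1,[0,0,0],[0,1,0]],[-1,[0,0,0],[0,1,0]],[-1,[0,0,0],[0,1,0]],[-1,[0,0,0],[0,1,0]],[-1,[0,0,0],[0,1,0]],[-1,[0,0,0],[0,1,0]],[-1,[0,0,0],[0,1,0]],[-1,[0,0,0],[0,1,0]],[-1,[0,0,0],[0,1,0]],[-1,[0,0,0],[0,0.8,0]],[-1,[0,0,0],[0,0.4,0]]]'
python3 -c "
from h import *
delta([571,-272,215],-31.6)"
```

```text
clock: 9.58
position: [482.7, 276.4, 163.9]
eef_rot: [0.588, -0.574, -0.368, 0.436]
contact_force: [1.1, -0.0, -1.4]
width: 56.9
clock 9.58 pos [482.744 276.37  163.945] q [ 0.4    0.23   0.113  1.552 -0.001 -0.81 ] w 56.8893893743726 F [ 1.094 -0.037 -1.428]
shift(tool, units of 30mm) [-16.166  -1.247  -9.099] turn(0.1rad) [ 0.09  17.602 -1.108]
```

```bash
python3 -m pendant '[[-1,[0,-0.6,0],[0,0.3,-0.5]],[-1,[0,-0.8,0],[0,0.5,-0.5]],[-1,[0,-0.7,0],[0,0.8,-0.3]],[-1,[0,-0.4,0],[0,0.8,0]],[-1,[0,-0.15,0],[0,0.8,0]],[-1,[0,-0.1,0],[0,0.5,0]],[-1,[0,-0.1,0],[0,0.2,0]]]'
python3 -c "
from h import *
delta([571,-272,215],-31.6)"
```

```text
clock: 10.17
position: [480.2, 270.6, 231.7]
eef_rot: [0.684, -0.619, -0.261, 0.285]
contact_force: [-0.2, -0.7, -1.9]
width: 56.7
clock 10.17 pos [480.191 270.568 231.656] q [ 0.343  0.143  0.149  1.616  0.09  -0.452] w 56.717863389487704 F [-0.231 -0.665 -1.912]
shift(tool, units of 30mm) [-10.77   -0.947 -14.821] turn(0.1rad) [-0.857 13.44  -0.627]
```

```bash
cat >> h.py <<'E'
def up(pos,ang):
    st=read_state(); r=rot(st["eef_rot"]); M=r.as_matrix()
    np.set_printoptions(precision=2,suppress=True)
    dn=r.inv().apply([0,0,-1]); t=np.cross([0,1,0],dn)
    h=np.degrees(np.arctan2(M[1,0],M[0,0]))
    print("clock",round(st["clock"],2),"pos",st["position"],"heading",round(h,1),"q",st["q"],"w",round(st["width"],1),"F",st["contact_force"])
    print("shift/30",r.inv().apply(np.array(pos)-st["position"])/30,"level turn/.1",t/.1,"yaw turn y/.1",-np.radians((ang-h+180)%360-180)/.1)
E
python3 -c "
from h import *
up([571,-272,215],-31.6)"
```

```text
clock 10.17 pos [480.19 270.57 231.66] heading 45.5 q [ 0.34  0.14  0.15  1.62  0.09 -0.45] w 56.7 F [-0.23 -0.66 -1.91]
shift/30 [-10.77  -0.95 -14.82] level turn/.1 [-0.98  0.    0.04] yaw turn y/.1 13.449958370825197
```

```bash
python3 -m pendant '[[-1,[0,-0.05,0],[-0.5,0,0]],[-1,[0,-0.05,0],[-0.4,0,0]],[-1,[0,-0.05,0],[0,0.4,0]],[-1,[0,-0.05,0],[0,0.8,0]],[-1,[0,-0.05,0],[0,1,0]],[-1,[0,-0.05,0],[0,1,0]],[-1,[0,-0.05,0],[0,1,0]],[-1,[0,-0.05,0],[0,0.6,0]],[-1,[0,-0.05,0],[0,0.2,0]]]'
python3 -c "
from h import *
up([571,-272,215],-31.6)"
```

```text
clock: 10.92
position: [473.4, 267.6, 227.4]
eef_rot: [-0.7, 0.701, 0.086, -0.107]
contact_force: [-0.6, 0.7, -2.2]
width: 57.3
clock 10.92 pos [473.37 267.55 227.37] heading 15.7 q [0.39 0.12 0.12 1.6  0.01 0.11] w 57.3 F [-0.58  0.69 -2.21]
shift/30 [ -1.72   0.43 -18.2 ] level turn/.1 [-0.02  0.   -0.3 ] yaw turn y/.1 8.254317293443503
```

```bash
python3 -m pendant '[[-1,[0,-0.06,0],[0,0.5,-0.2]],[-1,[0,-0.06,0],[0,0.9,0]],[-1,[0,-0.06,0],[0,1,0]],[-1,[0,-0.06,0],[0,1,0]],[-1,[0,-0.06,0],[0,1,0]],[-1,[0,-0.06,0],[0,1,0]],[-1,[0,-0.06,0],[0,1,0]],[-1,[0,-0.06,0],[0,1,0]],[-1,[0,-0.06,0],[0,0.6,0]],[-1,[0,-0.06,0],[0,0.2,0]]]'
python3 -c "
from h import *
up([571,-272,215],-31.6)"
```

```text
clock: 11.75
position: [467.5, 265.4, 230.4]
eef_rot: [-0.67, 0.686, -0.211, 0.189]
contact_force: [0.5, -0.0, -1.3]
width: 57.0
clock 11.75 pos [467.5  265.37 230.44] heading -32.9 q [0.39 0.11 0.12 1.61 0.   0.96] w 57.0 F [ 0.52 -0.05 -1.32]
shift/30 [ 12.63   0.61 -13.16] level turn/.1 [ 0.29  0.   -0.23] yaw turn y/.1 -0.22156038413067075
```

```bash
python3 -m pendant '[[-1,[0.2,-0.05,-0.2],[0.15,0,-0.1]],[-1,[0.4,-0.05,-0.42],[0.1,0,-0.1]],[-1,[0.6,-0.05,-0.62],[0,0,0]],[-1,[0.6,-0.05,-0.62],[0,0,0]],[-1,[0.6,-0.05,-0.62],[0,0,0]],[-1,[0.6,-0.05,-0.62],[0,0,0]],[-1,[0.6,-0.05,-0.62],[0,0,0]],[-1,[0.6,-0.05,-0.62],[0,0,0]],[-1,[0.6,-0.05,-0.62],[0,0,0]],[-1,[0.6,-0.05,-0.62],[0,0,0]],[-1,[0.6,-0.05,-0.62],[0,0,0]],[-1,[0.4,-0.05,-0.42],[0,0,0]],[-1,[0.2,-0.05,-0.2],[0,0,0]]]'
python3 -c "
from h import *
up([571,-272,215],-31.6)"
```

```text
clock: 12.83
position: [523.6, -22.9, 237.9]
eef_rot: [-0.678, 0.685, -0.197, 0.18]
contact_force: [0.5, 0.8, -1.9]
width: 57.0
clock 12.83 pos [523.59 -22.86 237.86] heading -31.0 q [-0.17  0.07  0.08  1.61 -0.01  0.37] w 57.0 F [ 0.45  0.84 -1.9 ]
shift/30 [ 5.64  0.75 -6.3 ] level turn/.1 [ 0.15  0.   -0.2 ] yaw turn y/.1 0.11272557476652294
```

```bash
python3 -m pendant '[[-1,[0.25,0,-0.3],[0.1,0,-0.2]],[-1,[0.5,0,-0.6],[0,0.1,0]],[-1,[0.66,0,-0.75],[0,0,0]],[-1,[0.66,0,-0.75],[0,0,0]],[-1,[0.66,0,-0.75],[0,0,0]],[-1,[0.66,0,-0.75],[0,0,0]],[-1,[0.66,0,-0.75],[0,0,0]],[-1,[0.66,0,-0.75],[0,0,0]],[-1,[0.4,0,-0.5],[0,0,0]],[-1,[0.2,0,-0.2],[0,0,0]],[-1,[0,0,0],[0,0,0]]]'
python3 - <<'E'
from h import *
up([571,-272,200],-31.6)
c=capture("top"); s=capture("side"); crop(c,"t7",(320,170,460,290),5); crop(s,"s7",(260,130,400,330),3)
E
```

```text
clock: 13.75
position: [565.8, -267.6, 229.4]
eef_rot: [0.683, -0.681, 0.191, -0.181]
contact_force: [0.3, 0.2, -2.4]
width: 57.3
clock 13.75 pos [ 565.76 -267.56  229.43] heading -30.4 q [-0.55  0.33  0.37  1.62 -0.   -0.02] w 57.3 F [ 0.28  0.21 -2.41]
shift/30 [ 0.24  0.98 -0.04] level turn/.1 [ 0.01  0.   -0.14] yaw turn y/.1 0.2030423409843728
```

View pics/t7.png

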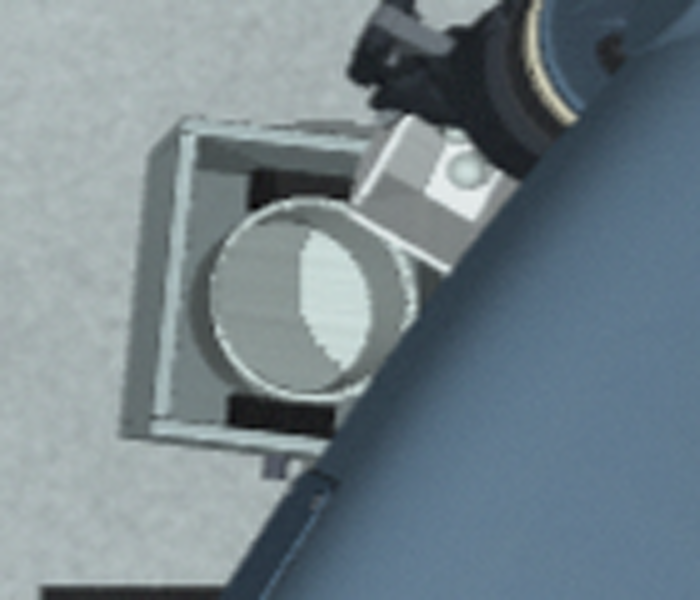

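View pics/s7.png

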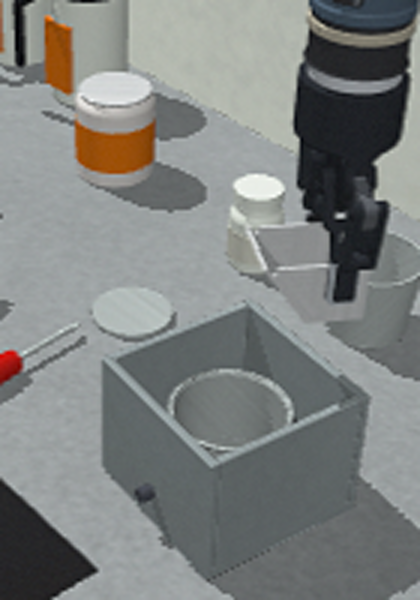

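```bash
python3 - <<'E'
from h import *
np.set_printoptions(precision=1,suppress=True)
c=capture("top")
p=onz(c,(399.7,217),239); print(p)
w=np.array([np.cos(np.radians(-31)),np.sin(np.radians(-31))]); t=np.array([507,-233])
print("along w from tin",(p[:2]-t)@w, "lateral",(p[:2]-t)@[-w[1],w[0]])
E
```

```text
[ 522.2 -234.6  239. ]
along w from tin 13.885259474019186 lateral 6.4660815649228
```

```bash
cat >> h.py <<'E'
def pour(th,lipoff=18,tz=197,ang=-31.2,C=(507,-233)):
    a=np.radians(ang); w=np.array([np.cos(a),np.sin(a),0]); u=-w; Zw=np.array([0,0,1.]); t=np.radians(th)
    cx=np.cos(t)*u-np.sin(t)*Zw; cz=np.cos(t)*Zw+np.sin(t)*u
    X,Y=-cx,-cz; Z=np.cross(X,Y); T=R.from_matrix(np.stack([X,Y,Z],1))
    lip=np.array([C[0],C[1],0])+lipoff*w
    mid=lip-57*cx-25*cz; tcp=mid+14.8*cz; tcp[2]=tz
    st=read_state(); r=rot(st["eef_rot"]); M=r.as_matrix()
    np.set_printoptions(precision=2,suppress=True)
    midm=st["position"]+14.8*M[:,1]; lipm=midm-57*M[:,0]-25*M[:,1]
    dl=lipm-lip
    print("clock",round(st["clock"],2),"tilt",round(np.degrees(np.arccos(-M[2,1])),1),"pos",st["position"],"lip along/lat/z",(dl@w)+lipoff,dl@np.array([-w[1],w[0],0]),lipm[2],"mid z",midm[2],"q",st["q"],"w",round(st["width"],1),"F",st["contact_force"])
    print("target tcp",tcp,"shift/30",r.inv().apply(tcp-st["position"])/30,"turn/.1",(r.inv()*T).as_rotvec()/.1)
E
python3 -m pendant '[[-1,[0.12,0.3,0],[0,0.1,-0.1]],[-1,[0.12,0.4,0],[0,0.1,0]],[-1,[0,0.2,0],[0,0,0]],[-1,[0,0,0],[0,0,0]]]'
python3 -c "
from h import *
pour(0);pour(25)"
```

```text
clock: 14.23
position: [572.6, -262.2, 203.7]
eef_rot: [0.682, -0.68, 0.19, -0.188]
contact_force: [0.6, 0.2, -2.5]
width: 57.4
clock 14.23 tilt 0.2 pos [ 572.56 -262.24  203.73] lip along/lat/z 14.263629969909655 8.793202155647897 214.13148512541028 mid z 188.93062348911326 q [-0.54  0.32  0.31  1.56  0.    0.01] w 57.4 F [ 0.62  0.22 -2.49]
target tcp [ 571.15 -271.85  197.  ] shift/30 [ 0.13  0.22 -0.3 ] turn/.1 [-0.02  0.02 -0.04]
clock 14.23 tilt 0.2 pos [ 572.56 -262.24  203.73] lip along/lat/z 14.263629969909655 8.793202155647897 214.13148512541028 mid z 188.93062348911326 q [-0.54  0.32  0.31  1.56  0.    0.01] w 57.4 F [ 0.62  0.22 -2.49]
target tcp [ 570.27 -271.32  197.  ] shift/30 [ 0.09  0.22 -0.3 ] turn/.1 [-0.02  0.02 -4.4 ]
```

```bash
python3 -m pendant '[[-1,[0.1,0.1,-0.3],[0,0,-0.2]],[-1,[0,0.1,-0.1],[0,0,-0.6]],[-1,[0,0,0],[0,0,-1]],[-1,[0,0,0],[0,0,-1]],[-1,[0,0,0],[0,0,-1]],[-1,[0,0,0],[0,0,-0.4]],[-1,[0,0,0],[0,0,0]]]'
python3 -c "
from h import *
pour(25);pour(45)"
```

```text
clock: 14.82
position: [565.6, -266.7, 189.3]
eef_rot: [-0.629, 0.705, -0.04, 0.325]
contact_force: [-0.4, -0.2, -1.2]
width: 57.3
clock 14.82 tilt 24.0 pos [ 565.63 -266.67  189.34] lip along/lat/z 11.379373850627832 0.9995284317465064 175.4621273280788 mid z 175.8202333797122 q [-0.55 -0.12 -0.26  1.    0.01 -0.02] w 57.3 F [-0.43 -0.16 -1.17]
target tcp [ 570.27 -271.32  197.  ] shift/30 [ 0.3  -0.15 -0.05] turn/.1 [-0.07  0.09 -0.17]
clock 14.82 tilt 24.0 pos [ 565.63 -266.67  189.34] lip along/lat/z 11.379373850627832 0.9995284317465064 175.4621273280788 mid z 175.8202333797122 q [-0.55 -0.12 -0.26  1.    0.01 -0.02] w 57.3 F [-0.43 -0.16 -1.17]
target tcp [ 563.04 -266.94  197.  ] shift/30 [ 0.04 -0.26 -0.05] turn/.1 [-0.08  0.07 -3.66]
```

```bash
cat > kin.py <<'E'
from h import *
from scipy.optimize import least_squares
D=np.array([[.0487,.0976,520.7,256.3,0],[.233,.181,593.4,194.7,0],[.229,-.006,584.8,102.8,0],[.26,-.092,581,42.8,0],[.2,.143,575,194.3,0],[.33,.37,622.3,229.4,0],[.07,.08,519.8,237.9,0],[-.12,-.26,621.7,189.3,24],[.32,.31,626.0,203.7,0]])
def fk(p,q2,q3,t):
    L1,b1,L2,b2,h,Lt=p
    r=L1*np.sin(q2+b1)+L2*np.cos(q3-q2+b2)+Lt*np.sin(t); z=h+L1*np.cos(q2+b1)+L2*np.sin(q3-q2+b2)-Lt*np.cos(t); return r,z
def res(p):
    r,z=fk(p,D[:,0],D[:,1],np.radians(D[:,4])); return np.concatenate([r-D[:,2],z-D[:,3], (p-p0)*.01])
p0=np.array([330,.2,350,0,280,250.]); s=least_squares(res,p0,x_scale=[100,.3,100,.3,100,100]); print(s.x,np.abs(s.fun).max())
if __name__=="__main__":
  for C in [(507,-233)]:
    for t in (24,40,55,65,75,80,85):
      for zz in (195,):
        off=18; tt=np.radians(t); mid=off+57*np.cos(tt)+25*np.sin(tt); rho=np.hypot(*C)+mid-14.8*np.sin(tt)
        r=np.sqrt(rho**2-67**2)
        q=least_squares(lambda q:np.array(fk(s.x,q[0],q[1],tt))-[r,zz],[0,-.3]); print(t,r,q.x,"q4",np.pi/2-tt+q.x[1]-q.x[0],q.cost)
E
python3 kin.py
```

```text
[ 3.94013837e+02 -1.15903305e-02  5.04635729e+02  7.29678205e-02
  2.15480601e+02  4.16196086e+02] 6.100988870878041
24 628.6371669648489 [-0.10102634 -0.2370209 ] q4 1.0159227471764856 2.1002632740604218e-26
40 622.6030200173728 [-0.36514006 -0.57334672] q4 0.66445796562288 1.6155871338926322e-27
55 613.3775128730273 [-0.58208572 -0.87145669] q4 0.3214942647567428 6.462348535570529e-27
65 605.6154061789505 [-0.69209107 -1.05652487] q4 0.0718985173693929 4.0389678347315804e-28
75 596.8329211372557 [-0.73526997 -1.2198502 ] q4 -0.22278084052663993 0.0
80 592.1412615488699 [-0.70456333 -1.28543483] q4 -0.4063385671980505 1.655976812239948e-26
85 587.2963696013652 [-0.61182984 -1.33157194] q4 -0.6324756426746189 4.333812486666986e-25
```

```bash
python3 -m pendant '[[-1,[0.02,-0.1,0],[0,0,-0.5]],[-1,[0.02,-0.1,0],[0,0,-0.8]],[-1,[0,-0.1,0],[0,0,-0.8]],[-1,[0,-0.05,0],[0,0,-0.8]],[-1,[0,0,0],[0,0,-0.4]],[-1,[0,0,0],[0,0,0]]]'
python3 -c "
from h import *
pour(45);pour(54)"
```

```text
clock: 15.32
position: [560.7, -260.6, 198.2]
eef_rot: [-0.568, 0.702, 0.078, 0.423]
contact_force: [0.2, 0.5, -2.8]
width: 57.0
clock 15.32 tilt 43.0 pos [ 560.72 -260.64  198.17] lip along/lat/z 11.609152073325319 3.535303822620074 166.78599041585736 mid z 187.33385132403419 q [-0.55 -0.42 -0.63  0.61  0.02 -0.01] w 57.0 F [ 0.24  0.46 -2.79]
target tcp [ 563.04 -266.94  197.  ] shift/30 [ 0.1   0.15 -0.14] turn/.1 [-0.13  0.09 -0.36]
clock 15.32 tilt 43.0 pos [ 560.72 -260.64  198.17] lip along/lat/z 11.609152073325319 3.535303822620074 166.78599041585736 mid z 187.33385132403419 q [-0.55 -0.42 -0.63  0.61  0.02 -0.01] w 57.0 F [ 0.24  0.46 -2.79]
target tcp [ 558.11 -263.96  197.  ] shift/30 [-0.04  0.01 -0.14] turn/.1 [-0.14  0.08 -1.93]
```

```bash
python3 -m pendant '[[-1,[0.1,0.03,-0.14],[-0.1,0.05,-0.5]],[-1,[0.05,0,0],[0,0,-0.7]],[-1,[0,0,0],[0,0,-0.4]],[-1,[0,0,0],[0,0,0]]]'
python3 - <<'E'
from h import *
pour(54);pour(60)
c=capture("top"); s=capture("side"); crop(c,"t8",(320,170,460,290),5); crop(s,"s8",(260,150,400,330),3)
E
```

```text
clock: 15.65
position: [563.0, -265.8, 202.5]
eef_rot: [-0.53, 0.695, 0.13, 0.468]
contact_force: [-0.2, 0.2, -2.7]
width: 57.1
clock 15.65 tilt 52.0 pos [ 563.   -265.79  202.46] lip along/lat/z 21.744643042836127 0.6804280230205736 163.8381595178029 mid z 193.34804453707352 q [-0.55 -0.52 -0.78  0.4   0.01 -0.01] w 57.1 F [-0.16  0.15 -2.71]
target tcp [ 558.11 -263.96  197.  ] shift/30 [-0.25 -0.02 -0.03] turn/.1 [-0.05  0.04 -0.35]
clock 15.65 tilt 52.0 pos [ 563.   -265.79  202.46] lip along/lat/z 21.744643042836127 0.6804280230205736 163.8381595178029 mid z 193.34804453707352 q [-0.55 -0.52 -0.78  0.4   0.01 -0.01] w 57.1 F [-0.16  0.15 -2.71]
target tcp [ 554.33 -261.66  197.  ] shift/30 [-0.34 -0.14 -0.03] turn/.1 [-0.05  0.04 -1.4 ]
```

View pics/t8.png

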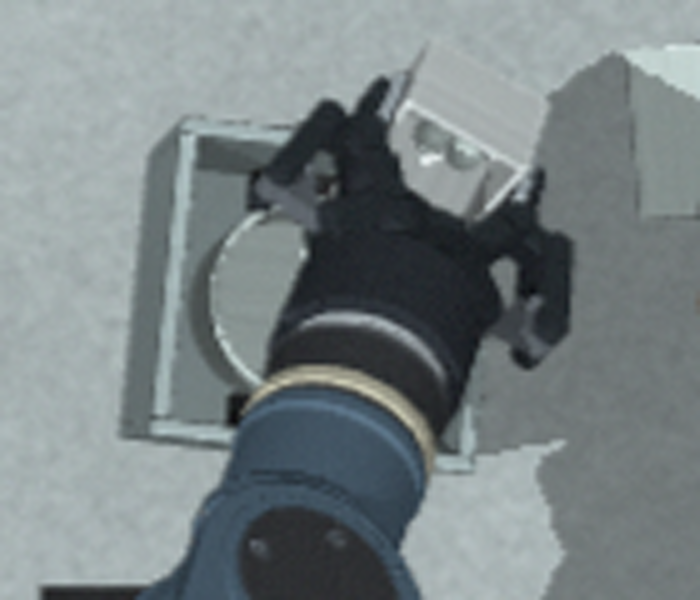

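View pics/s8.png

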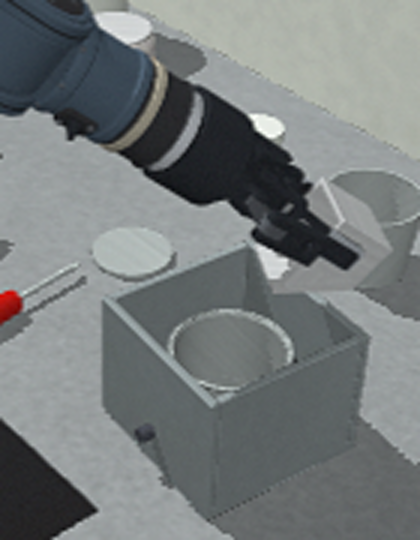

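```bash
python3 -m pendant '[[-1,[-0.1,0.12,-0.02],[0,0,-0.25]],[-1,[0,0.12,0],[0,0,-0.2]],[-1,[0,0,0],[0,0,0]]]'
python3 - <<'E'
from h import *
pour(60,tz=190)
s=capture("side");print(proj(s,[525.6,-244.2,163.8]));crop(s,"s9",(260,150,400,330),3)
c=capture("top"); crop(c,"t9",(320,170,460,290),5)
E
```

```text
clock: 16.0
position: [570.2, -270.8, 204.0]
eef_rot: [-0.519, 0.692, 0.147, 0.481]
contact_force: [0.2, -0.5, -1.5]
width: 57.0
clock 16.0 tilt 54.8 pos [ 570.22 -270.81  203.97] lip along/lat/z 32.48775334774135 0.12708694612217267 163.25910773960015 mid z 195.44489832296654 q [-0.56 -0.52 -0.81  0.32  0.01 -0.01] w 57.0 F [ 0.17 -0.47 -1.51]
target tcp [ 554.33 -261.66  190.  ] shift/30 [-0.73 -0.23 -0.01] turn/.1 [-0.05  0.04 -0.9 ]
[[347.13 239.12]]
```

View pics/s9.png

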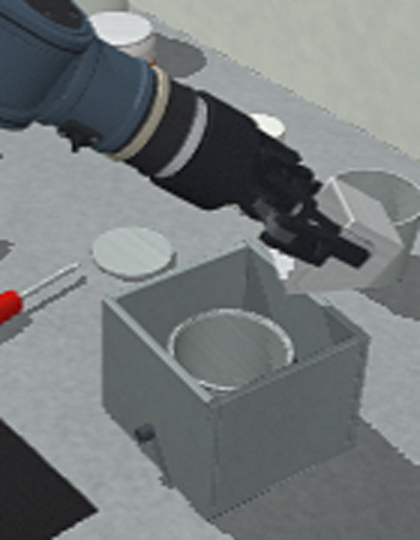

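View pics/t9.png

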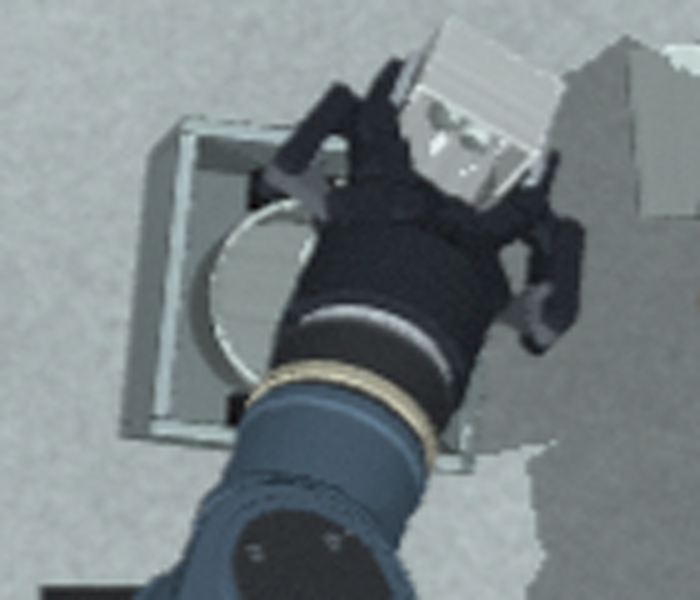

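```bash
python3 -m pendant '[[-1,[-0.35,-0.12,0],[0,0,0]],[-1,[-0.35,-0.12,0],[0,0,0]],[-1,[0,0,0],[0,0,0]]]'
python3 - <<'E'
from h import *
pour(60,tz=190)
E
```

```text
clock: 16.35
position: [555.2, -261.9, 193.9]
eef_rot: [-0.518, 0.692, 0.147, 0.481]
contact_force: [-0.5, 0.3, -3.4]
width: 56.9
clock 16.35 tilt 54.9 pos [ 555.18 -261.89  193.95] lip along/lat/z 15.037536670651308 -0.04063483693246828 153.19465698968352 mid z 185.43519462955427 q [-0.56 -0.57 -0.87  0.32  0.02 -0.01] w 56.9 F [-0.52  0.31 -3.4 ]
target tcp [ 554.33 -261.66  190.  ] shift/30 [-0.12  0.05 -0.01] turn/.1 [-0.05  0.04 -0.89]
```

```bash
python3 -m pendant '[[-1,[-0.02,0.04,0],[0,0,-0.4]],[-1,[0,0.03,0],[0,0,-0.4]],[-1,[0,0,0],[0,0,-0.2]],[-1,[0,0,0],[0,0,0]]]'
python3 - <<'E'
from h import *
pour(60,tz=190);pour(67,tz=190)
s=capture("side");crop(s,"s10",(260,150,400,330),3)
c=capture("top"); crop(c,"t10",(320,170,460,290),5)
E
```

```text
clock: 16.68
position: [555.3, -261.9, 192.6]
eef_rot: [-0.493, 0.683, 0.183, 0.507]
contact_force: [-0.7, 0.2, -2.8]
width: 57.5
clock 16.68 tilt 60.9 pos [ 555.33 -261.87  192.59] lip along/lat/z 19.633072279611834 0.06938751403899522 147.76406967212066 mid z 185.380196652136 q [-0.56 -0.62 -0.97  0.16  0.02 -0.01] w 57.5 F [-0.65  0.16 -2.82]
target tcp [ 554.33 -261.66  190.  ] shift/30 [-0.09  0.01 -0.01] turn/.1 [-0.06  0.04  0.15]
clock 16.68 tilt 60.9 pos [ 555.33 -261.87  192.59] lip along/lat/z 19.633072279611834 0.06938751403899522 147.76406967212066 mid z 185.380196652136 q [-0.56 -0.62 -0.97  0.16  0.02 -0.01] w 57.5 F [-0.65  0.16 -2.82]
target tcp [ 549.48 -258.73  190.  ] shift/30 [-0.18 -0.15 -0.01] turn/.1 [-0.06  0.03 -1.07]
```

View pics/s10.png

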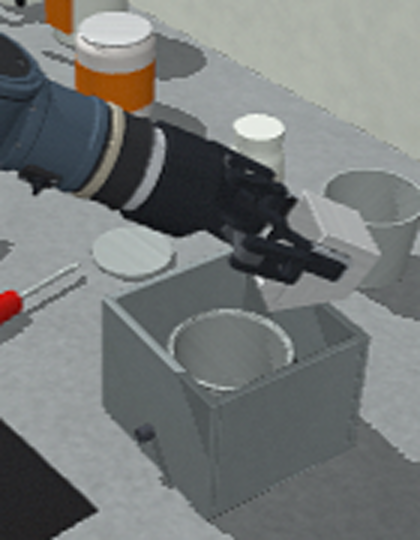

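View pics/t10.png

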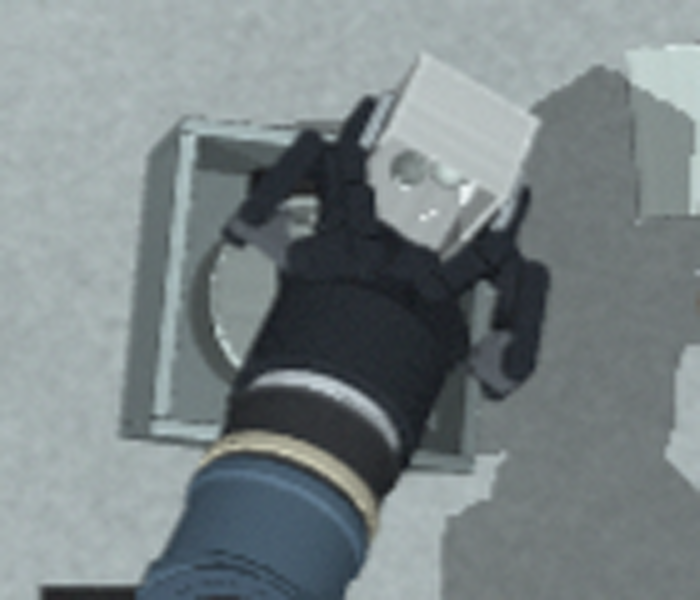

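```bash
python3 -m pendant '[[-1,[-0.03,-0.03,0],[0,0,-0.1]],[-1,[-0.03,-0.03,0],[0,0,-0.1]],[-1,[0,-0.02,0],[0,0,-0.2]],[-1,[0,0,0],[0,0,-0.2]]]'
python3 - <<'E'
from h import *
pour(67,tz=190)
s=capture("side");crop(s,"s11",(260,150,400,330),3)
c=capture("top"); crop(c,"t11",(320,170,460,290),5)
E
```

```text
clock: 17.12
position: [554.6, -261.7, 198.5]
eef_rot: [-0.475, 0.676, 0.207, 0.524]
contact_force: [0.4, 0.4, -1.4]
width: 57.6
clock 17.12 tilt 64.8 pos [ 554.64 -261.66  198.54] lip along/lat/z 22.117278519917722 -0.08370478402608399 151.2985061726958 mid z 192.2464256522752 q [-0.56 -0.65 -1.02  0.06  0.02 -0.01] w 57.6 F [ 0.42  0.38 -1.39]
target tcp [ 549.48 -258.73  190.  ] shift/30 [-0.34 -0.06 -0.  ] turn/.1 [-0.06  0.03 -0.38]
```

View pics/s11.png

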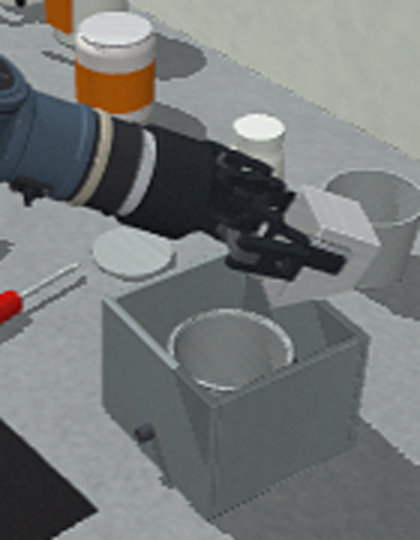

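View pics/t11.png

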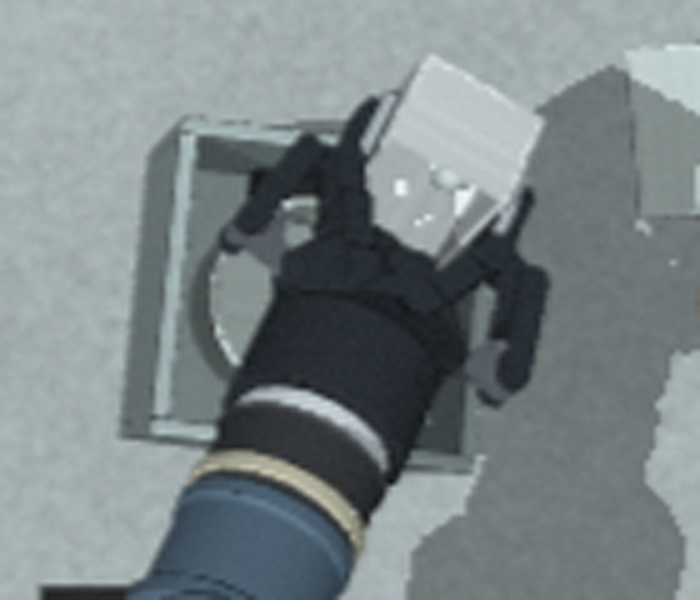

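```bash
python3 -m pendant '[[-1,[-0.12,0,0],[0,0,-0.2]],[-1,[-0.1,0,0],[0,0,-0.2]],[-1,[0,0,0],[0,0,-0.2]],[-1,[0,0,0],[0,0,0]]]'
python3 - <<'E'
from h import *
pour(70,tz=190)
s=capture("side");crop(s,"s12",(260,150,400,330),3)
c=capture("top"); crop(c,"t12",(320,170,460,290),5)
E
```

```text
clock: 17.55
position: [552.6, -260.5, 194.0]
eef_rot: [-0.458, 0.67, 0.228, 0.538]
contact_force: [-0.6, -0.1, -1.9]
width: 56.9
clock 17.55 tilt 68.4 pos [ 552.6  -260.48  194.04] lip along/lat/z 22.787538769401802 -0.11672288041141501 144.79324026602453 mid z 188.59394038999883 q [-0.56 -0.66 -1.09 -0.05  0.02 -0.01] w 56.9 F [-0.56 -0.08 -1.9 ]
target tcp [ 547.27 -257.39  190.  ] shift/30 [-0.2  -0.14 -0.  ] turn/.1 [-0.06  0.03 -0.28]
```

View pics/t12.png

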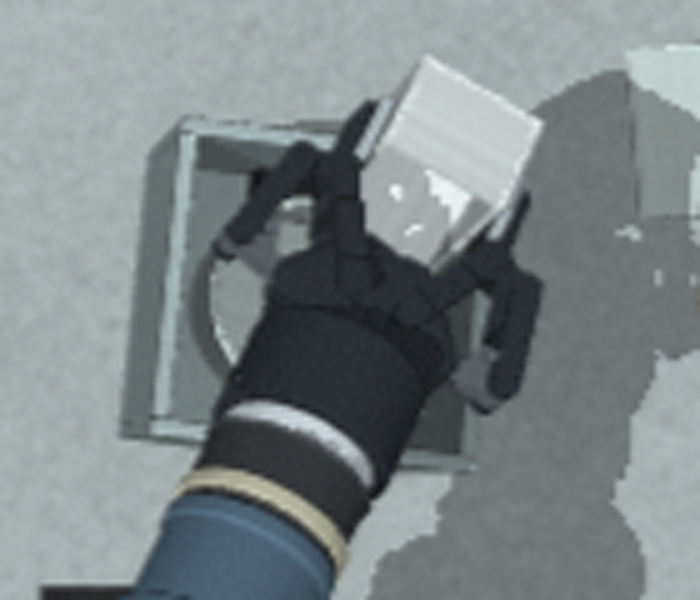

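View pics/s12.png

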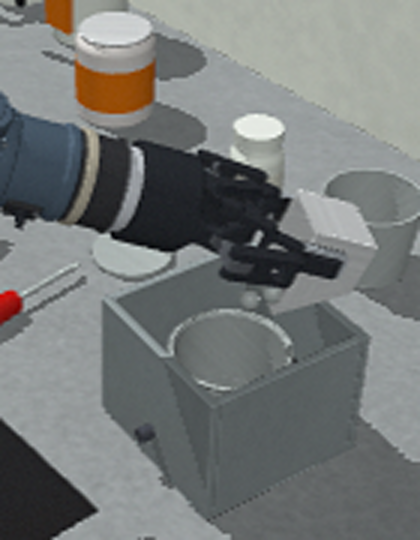

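Two balls are leaving the lip over the tin (side crop 250,298 and 272,297), and the cup floor in view is empty. I'll hold the tilt.

```bash
python3 -m pendant '[[-1,[-0.02,0,0],[0,0,-0.2]],[-1,[-0.02,0,0],[0,0,-0.1]],[-1,[-0.02,0,0],[0,0,0]],[-1,[0,0,0],[0,0,0]]]'
python3 - <<'E'
from h import *
pour(70,tz=190)
s=capture("side");crop(s,"s13",(260,150,400,330),4)
c=capture("top"); crop(c,"t13",(320,170,460,290),5)
for n in("ball0",):
  print([(round(d["score"],2),d["at"]) for d in tip_of(n,s)],[(round(d["score"],2),d["at"]) for d in tip_of(n,c)])
E
```

```text
clock: 17.98
position: [554.2, -261.6, 198.9]
eef_rot: [-0.448, 0.665, 0.24, 0.547]
contact_force: [-0.1, -0.5, -2.8]
width: 57.1
clock 17.98 tilt 70.5 pos [ 554.17 -261.58  198.92] lip along/lat/z 26.546662017779248 -0.23614735754106767 148.5739453829851 mid z 193.988069734206 q [-0.56 -0.65 -1.11 -0.11  0.02 -0.01] w 57.1 F [-0.08 -0.55 -2.75]
target tcp [ 547.27 -257.39  190.  ] shift/30 [-0.37 -0.15  0.  ] turn/.1 [-0.06  0.03  0.09]
[(0.28, [370.5, 228.6])] []
```

View pics/t13.png

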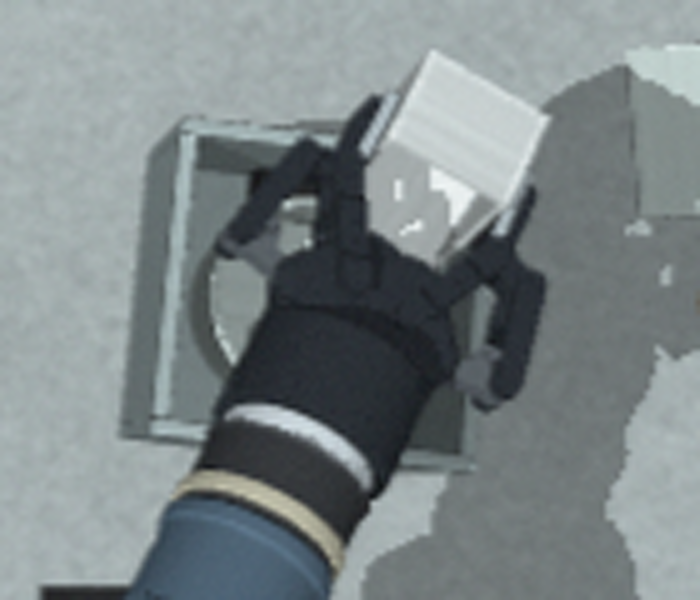

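View pics/s13.png

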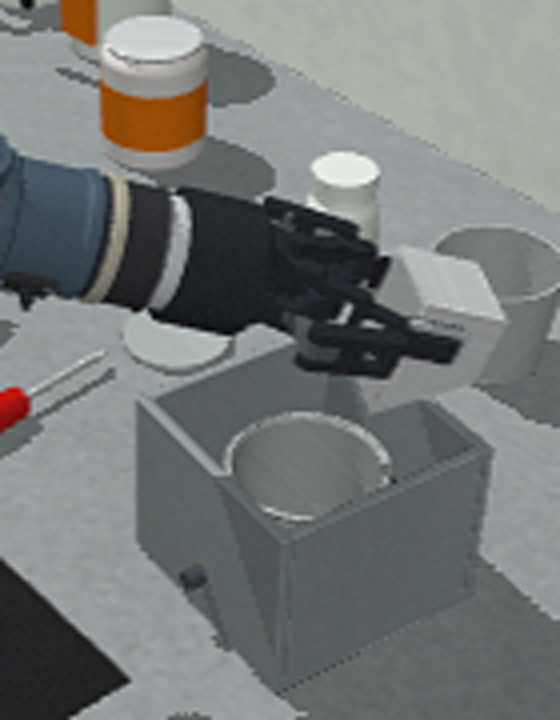

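```bash
python3 -m pendant '[[-1,[0.3,0,0],[0,0,0.3]],[-1,[0.4,0,0],[0,0,0.6]],[-1,[0.3,0,0],[0,0,0.9]],[-1,[0.2,0,0],[0,0,1]],[-1,[0.1,0,0],[0,0,1]],[-1,[0.1,0,0],[0,0,1]],[-1,[0,0,0],[0,0,1]],[-1,[0,0,0],[0,0,1]],[-1,[0,0,0],[0,0,1]],[-1,[0,0,0],[0,0,1]],[-1,[0,0,0],[0,0,1]],[-1,[0,0,0],[0,0,0.8]],[-1,[0,0,0],[0,0,0.5]],[-1,[0,0,0],[0,0,0]]]'
python3 - <<'E'
from h import *
up([571,-272,230],-31.6)
s=capture("side");crop(s,"s14",(260,150,400,330),4)
c=capture("top"); crop(c,"t14",(320,170,460,290),5)
E
```

```text
clock: 19.35
position: [573.0, -272.4, 234.2]
eef_rot: [-0.674, 0.689, -0.162, 0.213]
contact_force: [-0.1, -0.8, -1.7]
width: 57.1
clock 19.35 pos [ 573.02 -272.44  234.22] heading -30.8 q [-0.55  0.25  0.28  1.52 -0.   -0.01] w 57.1 F [-0.1  -0.77 -1.72]
shift/30 [-0.08  0.14 -0.02] level turn/.1 [ 0.01 -0.    0.76] yaw turn y/.1 0.1409832468014908
```

View pics/t14.png

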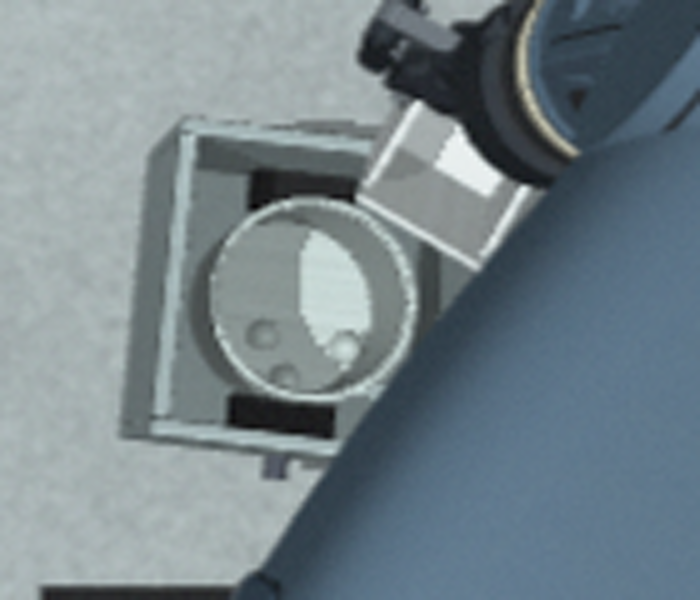

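View pics/s14.png

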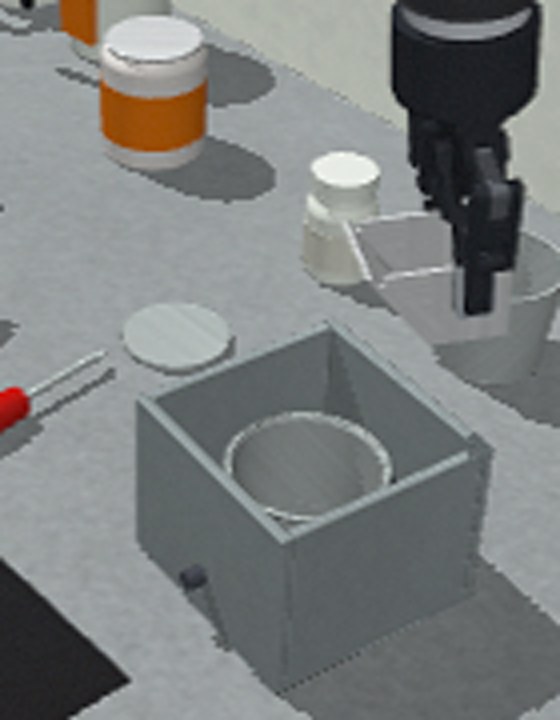

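All three balls lie in the clamped tin (top crop 263,333; 343,347; 286,376) and the cup is empty. I'll go back to the mat.

```bash
python3 -c "
from h import *
up([518,285,210],-31)"
python3 -m pendant '[[-1,[-0.2,-0.05,0.2],[0,0,0.3]],[-1,[-0.4,-0.05,0.45],[0,0,0.3]],[-1,[-0.6,-0.05,0.75],[0,0,0.1]],[-1,[-0.6,-0.03,0.75],[0,0,0]],[-1,[-0.6,-0.03,0.75],[0,0,0]],[-1,[-0.6,-0.03,0.75],[0,0,0]],[-1,[-0.6,-0.03,0.75],[0,0,0]],[-1,[-0.6,-0.03,0.75],[0,0,0]],[-1,[-0.6,-0.03,0.75],[0,0,0]],[-1,[-0.6,-0.03,0.75],[0,0,0]],[-1,[-0.6,-0.03,0.75],[0,0,0]]]'
python3 -c "
from h import *
up([518,285,210],-31)"
```

```text
clock 19.45 pos [ 571.85 -271.51  234.68] heading -30.8 q [-0.55  0.25  0.28  1.52 -0.   -0.01] w 57.1 F [ 0.14  0.18 -2.59]
shift/30 [-11.07  -0.05  15.02] level turn/.1 [ 0.01 -0.    0.78] yaw turn y/.1 0.038752994650154034
clock: 20.37
position: [524.3, 19.1, 244.4]
eef_rot: [-0.679, 0.683, -0.179, 0.203]
contact_force: [0.1, -0.1, -2.3]
width: 57.4
clock 20.37 pos [524.3   19.09 244.39] heading -31.4 q [-0.08  0.01  0.04  1.56 -0.01  0.46] w 57.4 F [ 0.08 -0.13 -2.3 ]
shift/30 [-4.83  1.01  7.45] level turn/.1 [-0.04  0.    0.34] yaw turn y/.1 -0.0666201721391491
```

```bash
python3 -m pendant '[[-1,[-0.52,0,0.8],[0,0,0.15]],[-1,[-0.52,0,0.8],[0,0,0.15]],[-1,[-0.52,0,0.8],[0,0,0]],[-1,[-0.52,0,0.8],[0,0,0]],[-1,[-0.52,0,0.8],[0,0,0]],[-1,[-0.52,0,0.8],[0,0,0]],[-1,[-0.45,0,0.7],[0,0,0]],[-1,[-0.3,0,0.45],[0,0,0]],[-1,[-0.15,0,0.2],[0,0,0]],[-1,[0,0,0],[0,0,0]]]'
python3 -c "
from h import *
up([518,285,100],-31)"
```

```text
clock: 21.2
position: [505.3, 256.4, 250.0]
eef_rot: [0.688, -0.675, 0.177, -0.199]
contact_force: [0.5, -0.4, -2.2]
width: 57.2
clock 21.2 pos [505.34 256.37 250.05] heading -30.8 q [ 0.35  0.12  0.16  1.58 -0.    0.89] w 57.2 F [ 0.48 -0.35 -2.24]
shift/30 [-0.25  5.02  0.9 ] level turn/.1 [-0.27  0.    0.25] yaw turn y/.1 0.036410869013010855
```

```bash
python3 -m pendant '[[-1,[-0.1,0.3,0.3],[-0.15,0,0.15]],[-1,[-0.1,0.7,0.3],[-0.1,0,0.1]],[-1,[0,0.8,0.2],[0,0,0]],[-1,[0,0.8,0],[0,0,0]],[-1,[0,0.8,0],[0,0,0]],[-1,[0,0.6,0],[0,0,0]],[-1,[0,0.3,0],[0,0,0]],[-1,[0,0,0],[0,0,0]]]'
python3 -c "
from h import *
up([518,285,44],-31)"
```

```text
clock: 21.87
position: [513.7, 274.7, 113.2]
eef_rot: [0.681, -0.681, 0.187, -0.192]
contact_force: [-0.2, -0.3, -2.0]
width: 57.0
clock 21.87 pos [513.66 274.73 113.17] heading -31.1 q [ 0.38  0.21 -0.01  1.35 -0.    0.92] w 57.0 F [-0.16 -0.28 -2.  ]
shift/30 [-0.07  2.31  0.36] level turn/.1 [-0.03  0.    0.07] yaw turn y/.1 -0.019748750456457284
```

```bash
python3 -m pendant '[[-1,[0,0.4,0.2],[0,0,0.07]],[-1,[0,0.5,0.1],[0,0,0]],[-1,[0,0.4,0.05],[0,0,0]],[-1,[0,0.2,0],[0,0,0]],[-1,[0,0,0],[0,0,0]]]'
python3 - <<'E'
from h import *
up([518,285,43],-31)
s=capture("side");crop(s,"s15",(170,130,290,230),6)
E
```

```text
clock: 22.28
position: [522.0, 283.5, 66.6]
eef_rot: [0.683, -0.679, 0.19, -0.192]
contact_force: [-0.1, 0.0, -1.8]
width: 57.0
clock 22.28 pos [521.98 283.51  66.63] heading -31.3 q [ 0.38  0.26 -0.04  1.26  0.    0.93] w 57.0 F [-0.12  0.01 -1.84]
shift/30 [-0.14  0.79 -0.03] level turn/.1 [-0.06  0.    0.02] yaw turn y/.1 -0.04996497988965562
```

View pics/s15.png

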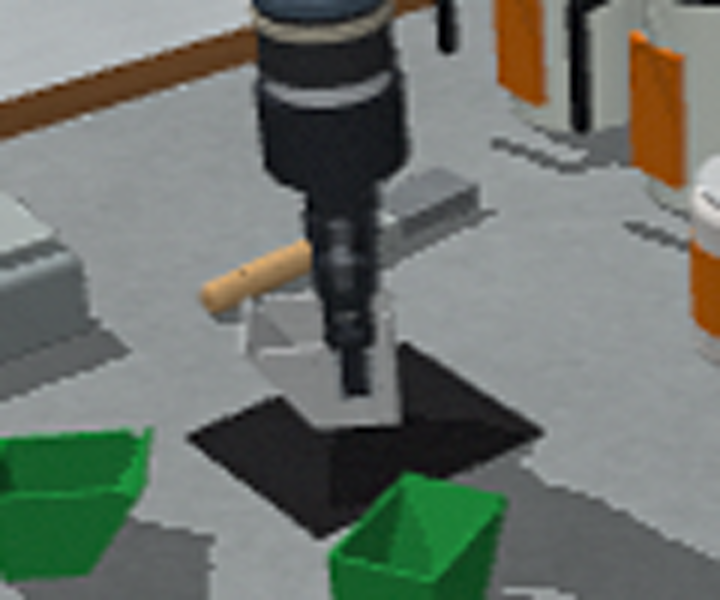

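```bash
python3 -m pendant '[[-1,[-0.05,0.25,0],[-0.05,0,0]],[-1,[-0.04,0.2,0],[0,0,0]],[-1,[0,0.1,0],[0,0,0]],[-1,[0,0.05,0],[0,0,0]],[-1,[0,0,0],[0,0,0]]]'
python3 -c "
from h import *
up([518,285,43],-31)"
```

```text
clock: 22.75
position: [522.0, 286.2, 51.0]
eef_rot: [0.683, -0.679, 0.188, -0.193]
contact_force: [-0.0, 0.4, -1.7]
width: 57.3
clock 22.75 pos [521.98 286.24  50.97] heading -31.3 q [ 0.39  0.27 -0.06  1.23 -0.    0.94] w 57.3 F [-0.02  0.35 -1.75]
shift/30 [-0.09  0.26 -0.11] level turn/.1 [-0.06  0.    0.05] yaw turn y/.1 -0.048363881671253044
```

```bash
python3 -m pendant '[[-1,[0,0.12,0],[-0.06,0,0.05]],[-1,[0,0.08,0],[0,0,0]],[-1,[0,0.04,0],[0,0,0]],[-1,[0,0,0],[0,0,0]]]'
python3 -c "
from h import *
up([518,285,43],-31)"
```

```text
clock: 23.08
position: [522.6, 286.5, 44.0]
eef_rot: [0.681, -0.681, 0.19, -0.191]
contact_force: [-0.4, -0.1, -1.6]
width: 57.2
clock 23.08 pos [522.61 286.5   44.01] heading -31.3 q [ 0.39  0.29 -0.06  1.23 -0.    0.93] w 57.2 F [-0.43 -0.14 -1.55]
shift/30 [-0.11  0.03 -0.12] level turn/.1 [-0.01  0.    0.01] yaw turn y/.1 -0.047602891824762066
```

```bash
python3 -m pendant '[[-1,[0,0.05,0],[0,0,0]],[-1,[0,0.03,0],[0,0,0]],[-1,[0,0,0],[0,0,0]]]'
python3 -c "
from h import *
up([518,285,43],-31)"
```

```text
clock: 23.33
position: [523.1, 286.7, 43.2]
eef_rot: [0.681, -0.68, 0.19, -0.191]
contact_force: [-0.5, -0.1, -0.9]
width: 56.9
clock 23.33 pos [523.12 286.69  43.17] heading -31.3 q [ 0.39  0.29 -0.06  1.22 -0.    0.93] w 56.9 F [-0.54 -0.13 -0.92]
shift/30 [-0.12  0.01 -0.14] level turn/.1 [-0.02  0.    0.02] yaw turn y/.1 -0.048356838235405354
```

```bash
python3 -m pendant '[[-1,[0,0.03,0],[0,0,0]],[0.4,[0,0,0],[0,0,0]],[0.45,[0,0,0],[0,0,0]],[0.6,[0,0,0],[0,0,0]],[0.8,[0,0,0],[0,0,0]],[1,[0,0,0],[0,0,0]],[1,[0,0,0],[0,0,0]],[1,[0,0,0],[0,0,0]]]'
python3 - <<'E'
from h import *
up([518,285,143],-31)
s=capture("side");crop(s,"s16",(170,130,290,230),6)
E
```

```text
clock: 24.0
position: [524.6, 287.2, 43.2]
eef_rot: [0.682, -0.68, 0.189, -0.192]
contact_force: [0.5, 0.2, -1.0]
width: 85.6
clock 24.0 pos [524.56 287.21  43.15] heading -31.3 q [ 0.39  0.29 -0.06  1.22 -0.    0.93] w 85.6 F [ 0.53  0.23 -0.95]
shift/30 [-0.14 -3.33 -0.16] level turn/.1 [-0.05  0.    0.04] yaw turn y/.1 -0.04942696682010491
```

View pics/s16.png

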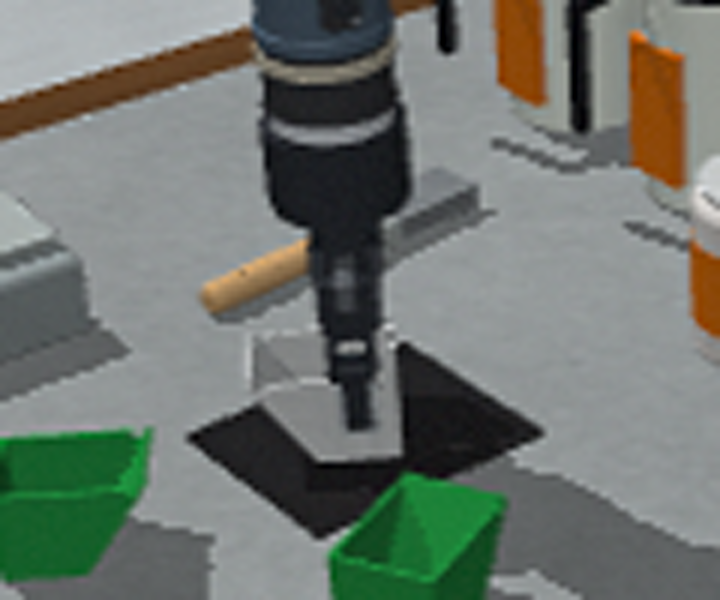

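```bash
python3 -m pendant '[[1,[0,-0.3,0],[0,0,0]],[1,[0,-0.5,0],[0,0,0]],[1,[0,-0.6,0],[0,0,0]],[1,[0,-0.8,0],[0,0,0]],[1,[0,-0.9,0],[0,0,0]],[1,[0,-0.9,0],[0,0,0]],[1,[0,-0.9,0],[0,0,0]],[1,[0,-0.6,0],[0,0,0]],[1,[0,-0.3,0],[0,0,0]]]'
python3 -m pendant '[[1,[-0.6,0,0],[0,0,0]],[1,[-0.9,0,0],[0,0,0]],[1,[-0.9,0,0],[0,0,0]],[1,[-0.9,0,0],[0,0,0]],[1,[-0.6,0,0],[0,0,0]],[1,[-0.3,0,0],[0,0,0]],[1,[0,0,0],[0,0,0]]]'
python3 - <<'E'
from h import *
up([518,285,143],-31)
s=capture("side");cv2.imwrite("pics/s17.png",s["img"][:,:,::-1])
c=capture("top");cv2.imwrite("pics/t17.png",c["img"][:,:,::-1])
E
```

```text
clock: 24.8
position: [520.0, 285.4, 224.0]
eef_rot: [-0.68, 0.682, -0.191, 0.19]
contact_force: [0.9, 0.6, 0.7]
width: 85.5
clock: 25.38
position: [411.7, 353.1, 230.1]
eef_rot: [0.682, -0.679, 0.19, -0.194]
contact_force: [0.2, 0.3, -0.3]
width: 85.6
clock 25.38 pos [411.74 353.15 230.07] heading -31.5 q [ 0.59  0.08  0.08  1.56 -0.    1.14] w 85.6 F [ 0.17  0.25 -0.3 ]
shift/30 [ 4.19  2.92 -0.1 ] level turn/.1 [-0.07  0.    0.05] yaw turn y/.1 -0.09050864293873782
```

View pics/s17.png

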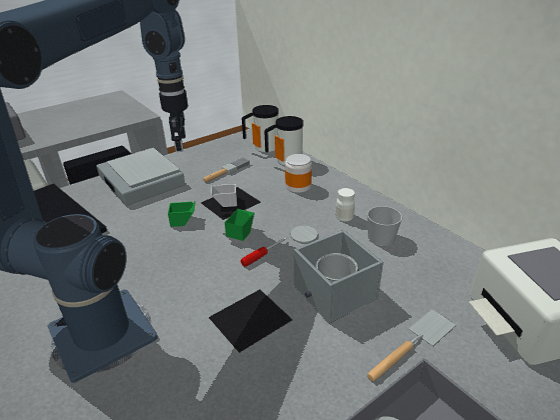

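View pics/t17.png

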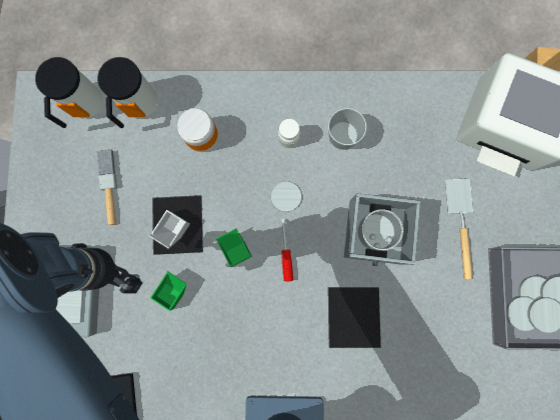

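The cup stands empty and upright near the mat centre (top 171,229). The balls are in the tin (top 383,230), nothing else has moved, and the gripper is clear. I'm handing in.

```bash
python3 -c "
from workcell import *
print(close_job())"
```

```text
the job is handed in; nothing more can be done
None
```

I poured all three balls into the tin clamped in the cradle, stood the empty cup upright on the mat it came from, let go, and handed the job in at about 25.5 s. No verdict is reported back.

- **Pour:** I turned the spout to face the robot and tilted the cup slowly to about 70° with the lip 145–150 mm above the bench. The top picture afterwards showed all three balls on the tin floor and an empty cup.
- **Cradle:** The force readings I took never went above about 4 N, including the cup's weight. None of the pictures showed the cup or gripper touching the cradle.
- **Final state:** The last pictures show the cup upright near the mat centre and all three balls in the tin. The gripper is open and clear at 230 mm height, and the other things on the bench look unmoved.
- **Disagreements:** The two cameras differed by about 6 mm in y. The tool drifted 5–30 mm and tilted up to 6° during carrying, which I corrected by measuring again. The ball network gave one weak hit (score 0.28) that I ignored, so counting the balls in the tin rests on the picture alone.

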